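Fetch the tube offcut from behind the jar and tape measure

TASK

Stand the jar and the tape measure, which block the way to the square tube offcut on the plywood board, upright on the black mat at the side, and only then take the tube out and lay it on the fit-up plate, between its two blue end stops and within the two blue lines. When the tube lies there, put the jar and the tape measure back upright on the board, each in the spot where it stood at the start and the tape measure lined up as it was. Do not tip anything over, and leave the pliers and the pipe ring alone.

Things in the scene. Friction and masses are not known exactly. Their poses are not given: they have to be found in the camera images.
- storage_board: Storage board, fixed: plywood, 150 mm (its x) by 240 mm (its y), 9 mm thick, lying flat on the bench. Origin: centre of its underside; top at z = +9 mm. At its far edge an aluminium fence 6 mm thick, 39 mm high above the bench, inner face at x = +65 mm. The jar and the tape measure stand on it side by side at about x = -34 mm, y = +50 and -50 mm (which is where changes); the tube lies behind them at about x = +18 mm, along y.
- parking_mat: Parking mat, fixed: black rubber with a yellow border, 110 mm (its x) by 210 mm (its y), 3 mm thick. Origin: centre of its underside. It lies to the left or to the right, the fit-up plate on the other side. There is room for the jar at about y = +60 mm and for the tape measure, lengthwise along y, at about y = -50 mm.
- fitup_plate: Fit-up plate, fixed: bare aluminium, 96 mm (its x) by 176 mm (its y), 8 mm thick. Origin: centre of its underside; top at z = +8 mm. Two blue end stops, 34 mm wide in x and 20 mm high above the top, have their inner faces at y = -68.5 and +68.5 mm; two thin blue lines along y at x = -24.5 and +24.5 mm. The tube's place is midway between stops and lines, along y.
- jar: Glass jar with a yellow lid, closed, 70 mm across the body, 111 mm high, round, about 0.37 kg. Origin: centre of its underside, z up its axis. Straight enough to be held across the body or lid at 70 to 105 mm height.
- tape_measure: Pocket tape measure, white, black and yellow, standing upright on its edge: 47 mm thick (its x), 96 mm long (its y, the tape's end hook at +y), 69 mm high, about 0.32 kg. Origin: on its underside; the case runs from x = -19 to +21 mm, y = -48 to +26 mm and up to z = 64 mm, with a belt clip low on the -x side. Held best across its thickness (x) at y = -10 mm, above z = 30 mm. On the board its y is nearly along the board's y.
- tube: Square steel tube offcut, dark grey, 25 x 25 mm, 120 mm long (its y), about 0.21 kg, hollow, lying flat. Origin: centre of its underside. Held across its x (25 mm) from above. On the board only 4 to 18 mm are left between it and the jar and tape measure, and about 34 mm between it and the fence.
- pliers: Pliers with red handles, a bystander, 58 x 194 x 15 mm, lying loose on the bench in front of the board. Origin: centre of the underside. To be left alone.
- pipe_ring: Brown sawn pipe ring, a bystander, 60 mm across and 22 mm high, standing on end loose on the bench to the left of the board. Origin: centre of the underside. To be left alone.
Things that resemble listed ones, but are neither listed nor needed, are in the scene too. What is shaped like the tape_measure but turquoise is not meant.

How it is judged (in metres and radians):
On the way, in this order (a step that is already met when the one before it is completed fails the run):
1. the jar and the tape measure both stand upright on the mat (origins over it), released and at rest, the tube still in its place on the board (within 25 mm) (x of jar in the frame of parking_mat between -0.055 and 0.055 m and y of jar in the frame of parking_mat between -0.105 and 0.105 m and z of jar in the frame of parking_mat between -0.003 and 0.01 m and angle between each of jar, tape_measure's own z axis and vertical below 0.15 rad and x of tape_measure in the frame of parking_mat between -0.055 and 0.055 m and y of tape_measure in the frame of parking_mat between -0.105 and 0.105 m and z of tape_measure in the frame of parking_mat between -0.003 and 0.01 m and contact force between the fingers and jar below 0.5 N and linear speed of each of jar, tape_measure below 0.03 m/s and contact force between the fingers and tape_measure below 0.5 N and distance of tube from where it was at the start of the episode below 0.025 m), for 0.2 s.
2. the tube lies on the fit-up plate between the stops, released and at rest, while the jar and the tape measure still stand on the mat (x of tube in the frame of fitup_plate between -0.012 and 0.012 m and y of tube in the frame of fitup_plate between -0.012 and 0.012 m and z of tube in the frame of fitup_plate between 0.004 and 0.013 m and angle between the y axis of tube and the y axis of fitup_plate, either way round below 0.12 rad and contact force between the fingers and tube below 0.5 N and linear speed of tube below 0.03 m/s and x of jar in the frame of parking_mat between -0.055 and 0.055 m and y of jar in the frame of parking_mat between -0.105 and 0.105 m and z of jar in the frame of parking_mat between -0.003 and 0.01 m and angle between each of jar, tape_measure's own z axis and vertical below 0.15 rad and x of tape_measure in the frame of parking_mat between -0.055 and 0.055 m and y of tape_measure in the frame of parking_mat between -0.105 and 0.105 m and z of tape_measure in the frame of parking_mat between -0.003 and 0.01 m), for 0.2 s.
At the end, for the whole second after the job is handed in: Tube on the fit-up plate within 12 mm of the middle and 0.12 rad of its y; jar and tape measure upright (0.1 rad) within 15 mm of where each stood at the start, tape measure within 0.2 rad of the board's y (either way round); all released and at rest (x of tube in the frame of fitup_plate between -0.012 and 0.012 m and y of tube in the frame of fitup_plate between -0.012 and 0.012 m and z of tube in the frame of fitup_plate between 0.004 and 0.013 m and angle between the y axis of tube and the y axis of fitup_plate, either way round below 0.12 rad and contact force between the fingers and tube below 0.5 N and linear speed of each of tube, jar, tape_measure below 0.03 m/s and distance of each of jar, tape_measure from where it was at the start of the episode below 0.015 m and angle between each of jar, tape_measure's own z axis and vertical below 0.1 rad and angle between the y axis of tape_measure and the y axis of storage_board, either way round below 0.2 rad and contact force between the fingers and jar below 0.5 N and contact force between the fingers and tape_measure below 0.5 N); the robot touches nothing.
It fails at once if the jar, the tape measure or the tube is tipped (angle between any of jar, tape_measure, tube's own z axis and vertical above 0.6 rad).
It fails at once if the pliers or the pipe ring is moved by more than 20 mm (distance of any of pliers, pipe_ring from where it was at the start of the episode above 0.02 m).
It also fails if it takes over 138 s, if anything falls off the work surface, if the arm or the gripper's body presses on something with over 40 N, if the wrist force passes 120 N, or if a joint passes its speed limit or range.

ROBOT

A 6-joint arm with a two-finger parallel gripper is mounted at the origin on the work surface; the furniture and walls round the work are solid. World frame = base frame: x ahead of the robot, y to its left, z up, the work surface at z = 0. Lengths are in mm, angles in rad, forces in N, time in s.
With the tool pointing down it reaches from about 300 to 850 mm from the base axis. Payload 5.4 kg.
Tool frame: the origin (TCP) lies between the finger pads; the fingertips stand arm.tip_extent ahead of it and the grasp point (between the pads) is the TCP (arm.tip_extent is the distance from the TCP to the fingertips, in mm); y points along the fingers, x is the direction in which the jaws open and shut, and the axes are right-handed (so a half turn about y gives the same grasp; the last joint's range is limited). The gripper opens to 85 mm and grips with 20 to 120 N. Pads are 22 mm wide; open, the fingers measure 114 mm over their backs; the gripper's body (76 mm by 85 mm) begins 54 mm behind the grasp point. The pads swing forward as they close: fully open they stand 13 mm farther back than shut.
Start: joints at [1.019, 0.158, 1.597, -0, 1.386, -0.21], TCP at [192.74, 541.717, 250.299] pointing down, gripper open.
Joint ranges: [-2.91, 2.91], [-0.94, 2.29], [0.18, 2.7], [-1.29, 4.43], [0.17, 2.64], [-3, 3]. Speed limits (rad/s): [2.57, 2.57, 3.14, 3.14, 3.14, 3.14].

INTERFACE

Orientations are given as a unit quaternion [x, y, z, w].
In Python, from cell import arm gives the robot as it stands. The module is installed in compiled form; this text tells all that it offers.
- The arm moves only by the tool carry_out, never from a script. Its argument "increments" is a list that holds one entry, the list of rows, each a list of 6 numbers: the shift along the tool's x, y, z in m, then the turn, a rotation vector about the tool's x, y, z in degrees. In form: [[[x, y, z, wx, wy, wz], ...]]. A call has 1 to 12 rows; each row shifts and turns the commanded pose from where the row before left it, along the tool's axes as they then stand; what a row does not reach is not made up. A row lasts 1/12 s, in which the tool goes at most 41.7 mm and 7.16 degrees, less where a joint would pass 70% of its speed; a pose out of reach is approached as far as the arm can. A call with a gripper value outside its range is refused whole. "gripper" is the gripper's target within -1 to 1 (fully open at 1, half-way at 0, shut at -1), set as the call begins (left out, the last holds). The fingers move at their own pace and stop on an object; the grip force is fixed at half the most. Time passes only in rows, so rows that do not move let the fingers close. It gives the time, the measured TCP pose, the force and the opening at its end, in the units of the state.
- arm.read_state(): the state, without advancing time (a new reading comes with each control period).
- arm.read_camera(name): name is "side" or "top" or "wrist"; returns the picture (480x640x3 uint8, red, green, blue); there is no depth.
- arm.camera_model(name): a dict with "intrinsics" (3x3 intrinsics, pixels), "xyz" and "orientation" of the camera in the world; the wrist camera has in their place "mount" (4x4, takes a point from camera to tool coordinates, whose origin is the TCP and whose axes are the tool frame's). Camera axes: x right, y down, z forward; pixel columns grow to the right and rows downward; lengths in mm; the calibration is good to about 2 mm. The wrist camera is an equidistant fisheye: a pixel r from the principal point sees the ray r / f radians off the axis. A picture is of the moment at which its call begins: read the wrist's pose just before it. camera_model takes no time and is no camera call.
- arm.sign_off(): hands the job in, once; it reports no verdict.
Trained networks look in the newest picture that a camera, given by its name, has taken for a name from the list of things; names that differ only in an ending like _2 or _b are one class to them, and where a whole thing is asked for, a point or a joint stands for the part that bears it (a point fixed in the world has none). Each returns a list of dicts, best first, with "p" (0 to 1); they miss things now and then, are a little off and sometimes report something else, mostly with a low value. They report only what shows in the picture. A call takes as long as a camera call. They do not tell look-alikes from the thing itself.
- arm.find_in(query, camera): "position" ([x, y, z] in mm, in the coordinates of the camera as it stood for that picture, good to about 4 mm: the middle of the surface that is visible of it).
- arm.outline_of(query, camera): "mask" (480x640 bool, what is visible of it).
- arm.tip_of(query, camera): "position" ([x, y, z] in mm, in the coordinates of the camera as it stood for that picture, good to about 4 mm: a listed point, or the origin of a listed thing).
The state is a dict: "t": time; "joint_pos": joint angles; "joint_velocities": joint speeds; "effort": joint torques, N m; "eef_pos": TCP position; "eef_rot": TCP orientation; "ft_force": force on the tool from outside, world axes, zero at the start; "torque": the same for the moment, N m; "opening": opening from 0.0 (shut) to 1.0 (fully open).
Only numpy, scipy, OpenCV 4.12 (cv2) and the standard library are available. Lean on these libraries where they do the work, as an engineer would, in place of code of your own. Each camera call takes 0.05 s, during which the arm holds its last target.

## Working session

There is one attempt and no reset: what is moved stays moved. The work goes in short steps, Python scripts to look and compute and a tool call to move; the robot and the scene stay as the last step left them, time stands still between calls to the robot, and variables do not carry over. Pictures are saved under pics/ and viewed, and the job is handed in when it is done.

Besides the shell and the picture viewer there is one more tool, called after ">>>" by a JSON object that holds its "api" and its "payload". carry_out: Moves the arm, as the interface text tells. Its arguments: {"type":"object","properties":{"increments":{"type":"array","items":{"type":"array","items":{"type":"array","items":{"type":"number"}}}},"gripper":{"type":"number"}},"required":["increments"]}

```bash
ls; mkdir -p pics; python3 - <<'E'
from cell import arm
import cv2
print(arm.read_state()); print(arm.tip_extent)
for n in ("side","top","wrist"):
    im=arm.read_camera(n); cv2.imwrite(f"pics/a_{n}.png",im[:,:,::-1]); print(n,arm.camera_model(n))
E
```

```text
pics
{'t': 0.0, 'joint_pos': array([ 1.01891476e+00,  1.59041494e-01,  1.59827508e+00,  3.75859560e-05,
        1.38619397e+00, -2.10144115e-01]), 'joint_velocities': array([ 0.0023591 , -0.00116151, -0.00204283, -0.00023815, -0.00147744,
       -0.00109778]), 'effort': array([ 2.64962491e-04, -3.95994973e+01, -3.31437564e+01, -2.32524362e-04,
        8.37357104e-03,  3.16582975e-05]), 'eef_pos': array([192.42050849, 541.23489681, 249.29965222]), 'eef_rot': array([ 0.57799389,  0.40706875, -0.4083258 , -0.57748432]), 'ft_force': array([-0.45339504,  0.78294855,  0.55717761]), 'torque': array([-0.07552991,  0.02266231,  0.01953926]), 'opening': 1.001351328581464}
19.0
side {'intrinsics': array([[515.32671215,   0.        , 315.00403015],
       [  0.        , 515.32671215, 232.21782703],
       [  0.        ,   0.        ,   1.        ]]), 'xyz': array([ 420.26486585, -881.62859941,  417.78567259]), 'orientation': array([ 0.82547964, -0.05986957,  0.0254185 , -0.56067183])}
top {'intrinsics': array([[442.55166201,   0.        , 319.02210756],
       [  0.        , 442.55166201, 242.25799502],
       [  0.        ,   0.        ,   1.        ]]), 'xyz': array([376.05002603, -15.96020369, 896.03535672]), 'orientation': array([ 0.71366656, -0.69532896,  0.05010456, -0.06846323])}
wrist {'intrinsics': array([[371.64829954,   0.        , 318.531528  ],
       [  0.        , 371.64829954, 235.33764274],
       [  0.        ,   0.        ,   1.        ]]), 'mount': array([[ 9.99999651e-01, -4.67572833e-04,  6.92154387e-04,
         1.70895333e+00],
       [-7.98026199e-04, -2.90076949e-01,  9.57002992e-01,
        -1.23267406e+02],
       [-2.46690567e-04, -9.57003211e-01, -2.90077221e-01,
         7.57738527e+01],
       [ 0.00000000e+00,  0.00000000e+00,  0.00000000e+00,
         1.00000000e+00]])}
```

View pics/a_top.png

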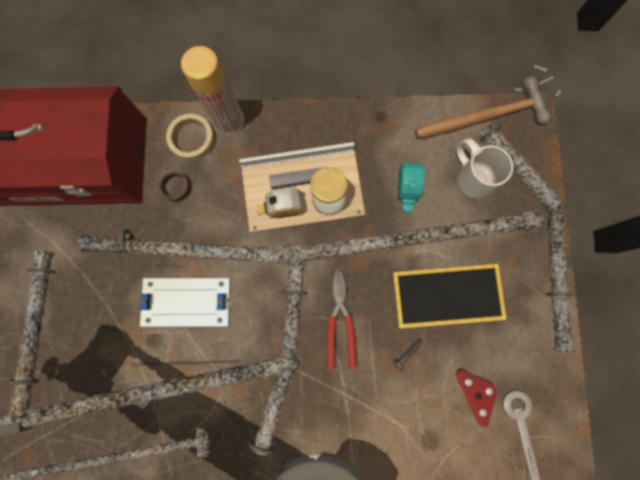

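View pics/a_side.png

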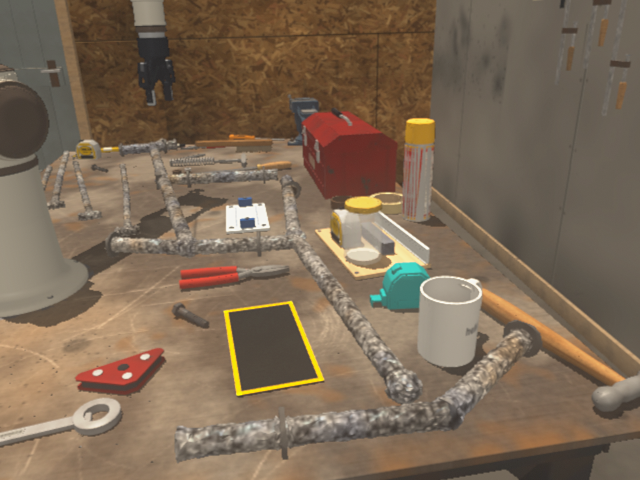

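View pics/a_wrist.png

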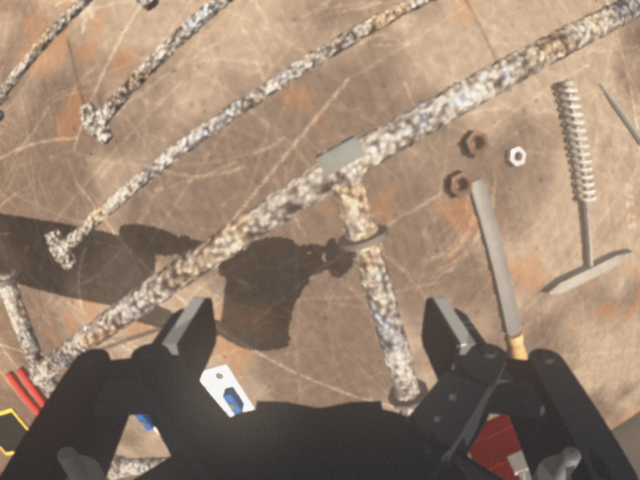

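```bash
cat > h.py <<'E'
from cell import arm
import numpy as np, cv2
from scipy.spatial.transform import Rotation as R
def cam(n):
    m=arm.camera_model(n)
    if n!='wrist': return m['intrinsics'],R.from_quat(m['orientation']).as_matrix(),np.array(m['xyz'])
    s=arm.read_state(); T=m['mount']; Rt=R.from_quat(s['eef_rot']).as_matrix()
    return m['intrinsics'],Rt@T[:3,:3],Rt@T[:3,3]+s['eef_pos']
def rays(n,uv,c):
    K,Rm,p=c; uv=np.atleast_2d(uv).astype(float)
    if n!='wrist':
        d=np.c_[(uv-K[:2,2])/K[0,0],np.ones(len(uv))]
    else:
        q=(uv-K[:2,2])/K[0,0]; r=np.linalg.norm(q,axis=1)
        d=np.c_[q*np.sinc(r/np.pi)[:,None]**1,np.cos(r)]
    return d@Rm.T
def onz(n,uv,z,c):
    d=rays(n,uv,c); return c[2]+d*((z-c[2][2])/d[:,2])[:,None]
def proj(n,P,c):
    K,Rm,p=c; q=(np.atleast_2d(P)-p)@Rm
    if n!='wrist': return q[:,:2]/q[:,2:]*K[0,0]+K[:2,2]
    r=np.arctan2(np.linalg.norm(q[:,:2],axis=1),q[:,2]); rr=np.linalg.norm(q[:,:2],axis=1)
    return q[:,:2]*(r/rr)[:,None]*K[0,0]+K[:2,2]
def w(n,x,c): return c[1]@np.array(x)+c[2]
E
python3 - <<'E'
from h import *
for n in ('top','side'):
    arm.read_camera(n);c=cam(n)
    for q in ('storage_board','parking_mat','fitup_plate','jar','tape_measure','tube','pliers','pipe_ring'):
        for r in arm.tip_of(q,n)[:2]:
            P=w(n,r['position'],c); print(n,q,'tip',P.round(),proj(n,P,c).round(),round(r['p'],2))
        for r in arm.outline_of(q,n)[:2]:
            m=r['mask']; ys,xs=np.nonzero(m)
            if len(xs): print('   mask',round(r['p'],2),len(xs),xs.mean().round(1),ys.mean().round(1), cv2.minAreaRect(np.c_[xs,ys].astype(np.float32)))
print(arm.read_state()['t'])
E
python3 -c "
import cv2
i=cv2.imread('pics/a_top.png');cv2.imwrite('pics/b.png',cv2.resize(i[120:350,120:520],None,fx=2,fy=2,interpolation=3))"
```

```text
top storage_board tip [641.  46.  -0.] [[303. 189.]] 0.68
   mask 0.88 5142 300.3 183.9 ((302.2225341796875, 187.196533203125), (74.20391082763672, 117.76829528808594), 81.25383758544922)
   mask 0.43 1331 340.6 323.7 ((341.5, 318.5), (99.0, 29.0), 90.0)
top parking_mat tip [ 425. -251.   -2.] [[448. 296.]] 0.63
   mask 0.9 5920 449.4 295.7 ((449.57147216796875, 295.3942565917969), (56.53936767578125, 108.01490783691406), 85.42607879638672)
top fitup_plate tip [395. 273.   0.] [[187. 304.]] 0.66
   mask 0.77 4245 185.4 302.4 ((184.5, 302.5), (49.0, 89.0), 90.0)
top jar tip [617.  -5.  10.] [[327. 199.]] 0.73
   mask 0.78 1567 328.9 191.3 ((328.5, 191.5), (49.0, 37.0), 90.0)
top tape_measure tip [598.  94.  11.] [[279. 207.]] 0.84
top tape_measure tip [ 645. -174.   -1.] [[409. 189.]] 0.78
   mask 0.97 1152 282.8 203.4 ((279.7599792480469, 203.32000732421875), (30.547012329101562, 46.95188903808594), 81.8698959350586)
   mask 0.69 1083 410.7 184.1 ((411.0, 187.0), (50.0, 26.0), 90.0)
top tube tip [660.  56.   8.] [[298. 178.]] 0.83
   mask 0.57 666 292.0 178.5 ((295.30059814453125, 17
[... 1592 characters left out ...]
] [[398. 304.]] 0.92
side tape_measure tip [592.  92.   7.] [[342. 240.]] 0.89
   mask 0.95 448 338.0 225.0 ((337.2567138671875, 226.15045166015625), (13.968990325927734, 38.98013687133789), 3.814074993133545)
   mask 0.71 1852 401.9 286.1 ((400.30218505859375, 284.8341369628906), (48.380897521972656, 53.72953414916992), 20.323135375976562)
side tube tip [657.  61.   6.] [[377. 243.]] 0.53
side pliers tip [378. -32.  -1.] [[238. 278.]] 0.8
   mask 0.97 1569 226.0 274.9 ((233.81996154785156, 272.7400207519531), (19.516149520874023, 110.59150695800781), 81.8698959350586)
side pipe_ring tip [633. 316.   2.] [[343. 206.]] 0.62
   mask 0.73 224 338.7 201.2 ((340.5, 202.0), (21.0, 14.0), 0.0)
1.85
```

View pics/b.png

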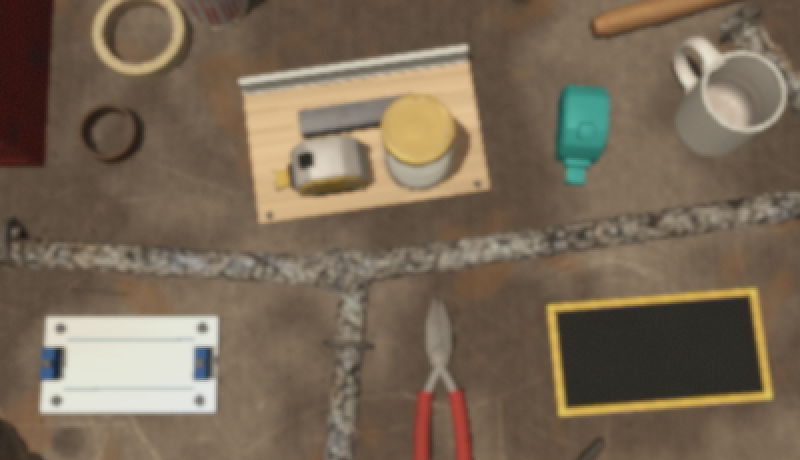

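```bash
python3 - <<'E'
from h import *
c=cam('top')
def f(name,pts,z):
    P=onz('top',np.array(pts)/2+120,z,c)[:,:2]; print(name,P.round(1).tolist(),P.mean(0).round(1))
    for a,b in zip(P,np.roll(P,-1,0)): print('  ',np.linalg.norm(b-a).round(1),np.degrees(np.arctan2(*(b-a)[::-1])).round(1))
f('boardfront',[(258,222),(490,188)],9)
f('fence top',[(239,79),(468,46)],39)
f('mat',[(547,304),(757,288),(773,399),(560,415)],3)
f('plate',[(45,317),(218,316),(216,413),(40,413)],8)
f('lid',[(419,128)],111)
f('tape top',[(293,143),(358,136),(366,178),(296,186)],64)
f('tube top near left',[(299,109),(385,98),(301,136)],34)
E
```

```text
boardfront [[546.1, 153.5], [587.1, -83.4]] [566.6  35.1]
   240.4 -80.2
   240.4 99.8
fence top [[688.2, 175.3], [727.9, -57.1]] [708.   59.1]
   235.8 -80.3
   235.8 99.7
mat [[469.9, -142.4], [491.4, -352.7], [381.8, -364.0], [360.3, -155.2]] [ 425.9 -253.6]
   211.4 -84.2
   110.3 -174.1
   209.9 95.9
   110.3 6.6
plate [[443.2, 365.1], [448.8, 188.9], [352.7, 184.9], [347.7, 361.0]] [398.1 275. ]
   176.2 -88.2
   96.2 -177.6
   176.1 91.6
   95.6 2.5
lid [[618.0, -9.9]] [618.   -9.9]
   0.0 0.0
tape top [[614.8, 113.0], [623.2, 49.8], [581.3, 40.5], [571.8, 108.0]] [597.7  77.8]
   63.8 -82.4
   42.9 -167.6
   68.2 98.0
   43.2 6.6
tube top near left [[659.2, 113.2], [672.7, 26.1], [630.9, 109.9]] [654.2  83.1]
   88.2 -81.3
   93.7 116.5
   28.6 6.8
```

```bash
python3 - <<'E'
from h import *
s=arm.read_state();print(R.from_quat(s['eef_rot']).as_matrix().round(3),s['eef_pos'],s['t'])
E
```

```text
[[ 0.335  0.    -0.942]
 [ 0.942  0.     0.335]
 [ 0.    -1.     0.   ]] [192.74379836 541.73271848 250.33327846] 1.85
```

```bash
cat >> h.py <<'E'
def plan(x,y,z,ang,s=None):
    s=s or arm.read_state(); M=R.from_quat(s['eef_rot']).as_matrix()
    a=np.degrees(np.arctan2(M[1,0],M[0,0])); wy=-((ang-a+180)%360-180)
    t=np.radians(ang); d=np.array([x,y,z])-s['eef_pos']
    print('t %.2f at'%s['t'],s['eef_pos'].round(1),'ang %.2f'%a,'tilt',M[:,1].round(3),'open %.2f'%s['opening'],'| wy %.2f'%wy,'| dx %.1f dy %.1f dz %.1f'%(d@[np.cos(t),np.sin(t),0],-d[2],d@[-np.sin(t),np.cos(t),0]))
E
python3 -c "
from h import *
plan(600,0,300,9.4)"
```

```text
t 1.85 at [192.7 541.7 250.3] ang 70.42 tilt [ 0.  0. -1.] open 1.00 | wy 61.02 | dx 313.3 dy -49.7 dz -601.0
```

>>> {"api": "carry_out", "payload": {"increments": [[[0, -0.006, 0, 0, 6.1, 0], [0, -0.006, 0, 0, 6.1, 0], [0, -0.006, 0, 0, 6.1, 0], [0, -0.006, 0, 0, 6.1, 0], [0, -0.006, 0, 0, 6.1, 0], [0, -0.006, 0, 0, 6.1, 0], [0, -0.006, 0, 0, 6.1, 0], [0, -0.006, 0, 0, 6.1, 0], [0, 0, 0, 0, 6.1, 0], [0, 0, 0, 0, 6.1, 0]]], "gripper": 1}}

```text
t: 2.68
eef_pos: [192.9, 541.9, 298.9]
eef_rot: [-0.705, -0.056, 0.056, 0.705]
ft_force: [0.3, -0.8, 0.1]
opening: 1.003
```

```bash
python3 -c "
from h import *
plan(600,0,300,9.4)"
```

```text
t 2.68 at [192.9 541.9 298.9] ang 9.11 tilt [ 0.001  0.001 -1.   ] open 1.00 | wy -0.29 | dx 313.1 dy -1.1 dz -601.2
```

>>> {"api": "carry_out", "payload": {"increments": [[[0.008, 0, -0.015, 0, 0, 0], [0.016, 0, -0.03, 0, 0, 0], [0.016, 0, -0.03, 0, 0, 0], [0.016, 0, -0.03, 0, 0, 0], [0.016, 0, -0.03, 0, 0, 0], [0.016, 0, -0.03, 0, 0, 0], [0.016, 0, -0.03, 0, 0, 0], [0.016, 0, -0.03, 0, 0, 0], [0.016, 0, -0.03, 0, 0, 0], [0.016, 0, -0.03, 0, 0, 0], [0.016, 0, -0.03, 0, 0, 0], [0.016, 0, -0.03, 0, 0, 0]]]}}

```text
t: 3.68
eef_pos: [431.5, 230.0, 298.5]
eef_rot: [-0.705, -0.058, 0.058, 0.705]
ft_force: [-0.1, -0.2, 0.1]
opening: 1.001
```

>>> {"api": "carry_out", "payload": {"increments": [[[0.016, 0, -0.03, 0, 0, 0], [0.016, 0, -0.03, 0, 0, 0], [0.016, 0, -0.03, 0, 0, 0], [0.016, 0, -0.03, 0, 0, 0], [0.016, 0, -0.03, 0, 0, 0], [0.016, 0, -0.03, 0, 0, 0], [0.016, 0, -0.03, 0, 0, 0], [0.012, 0, -0.03, 0, 0, 0], [0.006, 0, -0.015, 0, 0, 0], [0, 0, 0, 0, 0, 0], [0, 0, 0, 0, 0, 0]]]}}

```text
t: 4.6
eef_pos: [600.6, 1.1, 298.0]
eef_rot: [-0.704, -0.057, 0.058, 0.705]
ft_force: [-1.3, 0.3, 1.1]
opening: 0.998
```

```bash
python3 - <<'E'
from h import *
plan(600,0,300,9.4)
c=cam('wrist'); im=arm.read_camera('wrist'); cv2.imwrite('pics/c.png',im[:,:,::-1])
for q in ('jar','tape_measure','tube'):
    for r in arm.tip_of(q,'wrist')[:2]:
        P=w('wrist',r['position'],c); print(q,P.round(1),proj('wrist',P,c).round(),round(r['p'],2))
E
```

```text
t 4.60 at [600.6   1.1 298. ] ang 9.35 tilt [-0.001  0.001 -1.   ] open 1.00 | wy -0.05 | dx -0.7 dy -2.0 dz -1.0
jar [613.5  -7.6  10.9] [[330. 204.]] 0.96
tape_measure [591.9  95.9   8.9] [[326. 110.]] 0.79
tape_measure [ 6.446e+02 -1.688e+02  1.000e-01] [[332. 326.]] 0.59
tube [657.2  65.5  10.5] [[379. 147.]] 0.92
```

View pics/c.png

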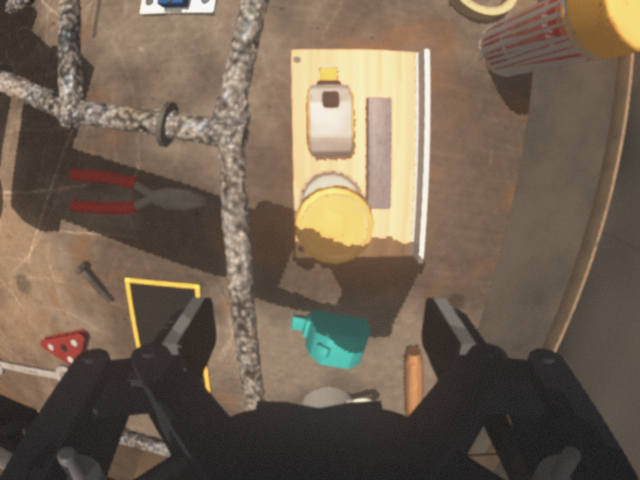

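```bash
python3 -c "
import cv2
i=cv2.imread('pics/c.png');cv2.imwrite('pics/d.png',cv2.resize(i[40:270,280:440],None,fx=2.6,fy=2.6,interpolation=2))"
```

```text
(no output)
```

View pics/d.png

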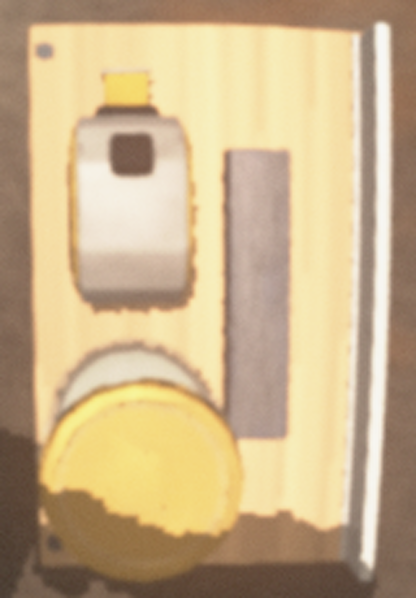

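```bash
python3 - <<'E'
from h import *
c=cam('wrist')
g=lambda L,z:onz('wrist',np.array(L)/2.6+[280,40],z,c)[:,:2].round(1)
print('lid',g([(142,480),(42,480),(243,480)],120).tolist())
print('tube',(t:=g([(226,150),(289,150),(287,437),(229,437)],34)).tolist(),t.mean(0))
print('tape L/R z60',g([(72,160),(76,260),(190,160),(193,260)],55).tolist())
b=g([(30,26),(357,33),(40,560)],9);print('board',b.tolist())
an=lambda a,b:np.degrees(np.arctan2(*(a-b)[::-1]))
print('board y ang',an(b[0],b[2]),'x ang',an(b[1],b[0]),'tube',an(t[0],t[3]),an(t[1],t[2]))
p=g([(72,160),(76,260),(190,160),(193,260)],55);print('tape',an(p[0],p[1]),an(p[2],p[3]),p.mean(0))
plan(*g([(142,480)],120)[0],104,9.4)
E
```

```text
lid [[613.7, -0.8], [581.8, -6.1], [646.3, 4.8]]
tube [[630.8, 116.1], [655.7, 121.3], [677.7, 5.2], [653.6, 1.0]] [654.45  60.9 ]
tape L/R z60 [[572.4, 100.0], [580.1, 62.8], [615.8, 107.6], [623.5, 70.3]]
board [[543.5, 157.8], [680.7, 182.2], [584.5, -74.5]]
board y ang 100.00938683416405 x ang 10.084196290590588 tube 101.20459186487608 100.72986224369308
tape 101.69446213360479 101.66396986000355 [597.95   85.175]
t 4.80 at [600.2   2.6 298.6] ang 9.51 tilt [ 0.  0. -1.] open 1.00 | wy 0.11 | dx 12.8 dy 194.6 dz -5.5
```

```bash
python3 - <<'E'
from h import *
im=arm.read_camera('top')[:,:,::-1].copy(); c=cam('top'); s=arm.read_state(); M=R.from_quat(s['eef_rot']).as_matrix()
K=4; y0,x0=100,230
cr=cv2.resize(im[y0:y0+150,x0:x0+160],None,fx=K,fy=K,interpolation=2)
def dot(P,col):
    for u,v in (proj('top',P,c)-[x0,y0]+.5)*K: cv2.circle(cr,(int(u),int(v)),3,col,-1)
# gripper body corners top (z above 54..) and TCP marks
for x in (-57,57):
    dot((M@np.array([x,0,0])+s['eef_pos'])[None],(0,0,255))
dot(s['eef_pos'][None],(0,255,0))
t=np.radians(9.9)
def box(cx,cy,hx,hy,z,ang,col):
    t=np.radians(ang);ex=np.array([np.cos(t),np.sin(t)]);ey=np.array([-ex[1],ex[0]])
    dot(np.array([[*(np.array([cx,cy])+a*hx*ex+b*hy*ey),z] for a in(-1,1) for b in (-1,1)]),col)
box(638,54.8,75,120,9,10,(255,0,0))   # wrist
box(640.5,47.9,75,120,9,9.8,(255,0,255)) # top
cv2.imwrite('pics/e.png',cr)
E
```

```text
(no output)
```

View pics/e.png

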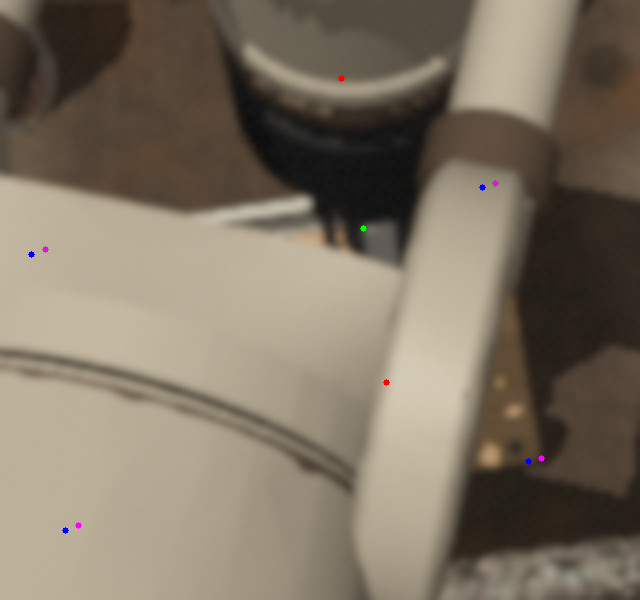

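>>> {"api": "carry_out", "payload": {"increments": [[[0.004, 0.01, -0.002, 0, 0, 0], [0.004, 0.02, -0.002, 0, 0, 0], [0.004, 0.02, -0.002, 0, 0, 0], [0, 0.02, 0, 0, 0, 0], [0, 0.02, 0, 0, 0, 0], [0, 0.01, 0, 0, 0, 0], [0, 0, 0, 0, 0, 0], [0, 0, 0, 0, 0, 0]]]}}

```text
t: 5.52
eef_pos: [613.3, -2.5, 198.0]
eef_rot: [-0.705, -0.058, 0.058, 0.705]
ft_force: [-0.5, 0.4, 1.1]
opening: 1.0
```

```bash
python3 - <<'E'
from h import *
plan(614,-6,200,9.4)
c=cam('wrist'); im=arm.read_camera('wrist'); cv2.imwrite('pics/f.png',im[:,:,::-1])
for q in ('jar','tape_measure','tube'):
    for r in arm.tip_of(q,'wrist')[:1]:
        P=w('wrist',r['position'],c); print(q,P.round(1),proj('wrist',P,c).round(),round(r['p'],2))
E
```

```text
t 5.52 at [613.3  -2.5 198. ] ang 9.44 tilt [-0.001  0.    -1.   ] open 1.00 | wy 0.04 | dx 0.1 dy -2.0 dz -3.5
jar [615.4  -3.4  11.3] [[322. 217.]] 0.82
tape_measure [ 644.3 -169.9    0.9] [[322. 370.]] 0.83
tube [655.5  62.5  12.3] [[382. 150.]] 0.62
```

View pics/f.png

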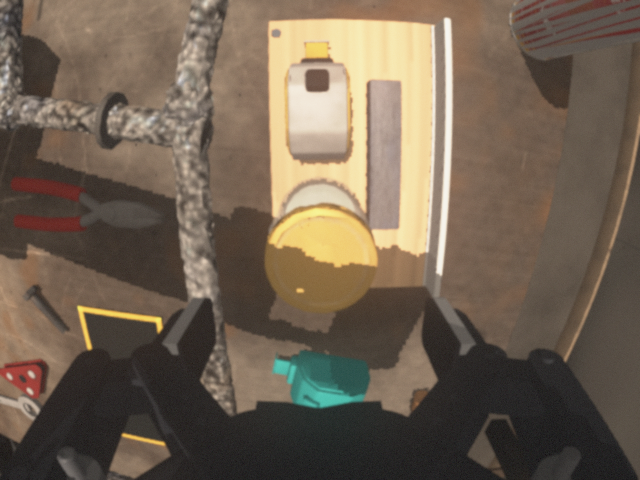

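```bash
python3 - <<'E'
from h import *
c=cam('wrist'); print(c[2])
g=lambda L,z:onz('wrist',L,z,c)[:,:2].round(1)
print('lid',g([(321,258.5),(265,258),(377,258),(321,206),(321,311)],120).tolist())
t=g([(370,80),(401,81),(398,229),(370,228)],34);print('tube',t.tolist(),t.mean(0))
p=g([(287,90),(288,140),(350,90),(351,140)],55);print('tape',p.tolist(),p.mean(0))
b=g([(269,21),(432,25)],9);print(b.tolist())
E
```

```text
[601.15818918  72.62323432 323.25758859]
lid [[615.3, -2.1], [582.9, -7.2], [647.8, 3.5], [610.2, 28.8], [621.1, -36.4]]
tube [[634.6, 115.0], [658.6, 119.4], [679.6, 1.8], [656.4, -1.2]] [657.3   58.75]
tape [[575.3, 94.6], [581.7, 58.9], [619.4, 101.9], [626.2, 66.3]] [600.65   80.425]
[[545.8, 156.5], [682.6, 180.3]]
```

>>> {"api": "carry_out", "payload": {"increments": [[[0.002, 0.004, -0.002, 0, 0, 0], [0, 0.015, 0, 0, 0, 0], [0, 0.015, 0, 0, 0, 0], [0, 0.015, 0, 0, 0, 0], [0, 0.015, 0, 0, 0, 0], [0, 0.015, 0, 0, 0, 0], [0, 0.01, 0, 0, 0, 0], [0, 0.005, 0, 0, 0, 0], [0, 0, 0, 0, 0, 0], [0, 0, 0, 0, 0, 0]]]}}

```text
t: 6.55
eef_pos: [616.2, -4.5, 104.8]
eef_rot: [0.705, 0.058, -0.058, -0.705]
ft_force: [0.6, -0.2, 0.6]
opening: 1.0
```

>>> {"api": "carry_out", "payload": {"increments": [[[0, 0, 0, 0, 0, 0], [0, 0, 0, 0, 0, 0], [0, 0, 0, 0, 0, 0], [0, 0, 0, 0, 0, 0], [0, 0, 0, 0, 0, 0], [0, 0, 0, 0, 0, 0], [0, 0, 0, 0, 0, 0], [0, 0, 0, 0, 0, 0]]], "gripper": -1}}

```text
t: 7.22
eef_pos: [616.5, -4.7, 106.1]
eef_rot: [0.705, 0.059, -0.058, -0.704]
ft_force: [-3.2, -1.0, 6.4]
opening: 0.779
```

>>> {"api": "carry_out", "payload": {"increments": [[[0, -0.005, 0, 0, 0, 0], [0, -0.01, 0, 0, 0, 0], [0, -0.015, 0, 0, 0, 0], [0, -0.015, 0, 0, 0, 0], [0, -0.015, 0, 0, 0, 0], [0, -0.015, 0, 0, 0, 0], [0, -0.005, 0, 0, 0, 0], [0, 0, 0, 0, 0, 0], [0, 0, 0, 0, 0, 0]]]}}

```text
t: 7.97
eef_pos: [615.6, -4.3, 184.0]
eef_rot: [-0.705, -0.058, 0.058, 0.705]
ft_force: [-0.2, -0.3, -3.8]
opening: 0.777
```

```bash
python3 - <<'E'
from h import *
plan(419.4,-194,185,9.4)
im=arm.read_camera('side'); cv2.imwrite('pics/g.png',im[100:400,150:550,::-1]);im=arm.read_camera('wrist'); cv2.imwrite('pics/g2.png',im[:,:,::-1])
E
```

```text
t 7.97 at [615.6  -4.3 184. ] ang 9.42 tilt [-0.  0. -1.] open 0.78 | wy 0.02 | dx -224.5 dy -1.0 dz -155.1
```

View pics/g.png

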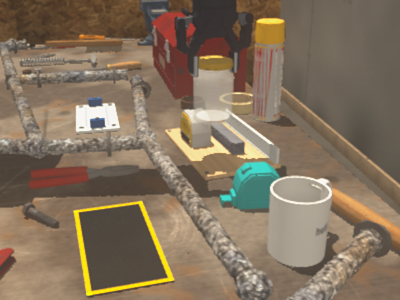

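View pics/g2.png

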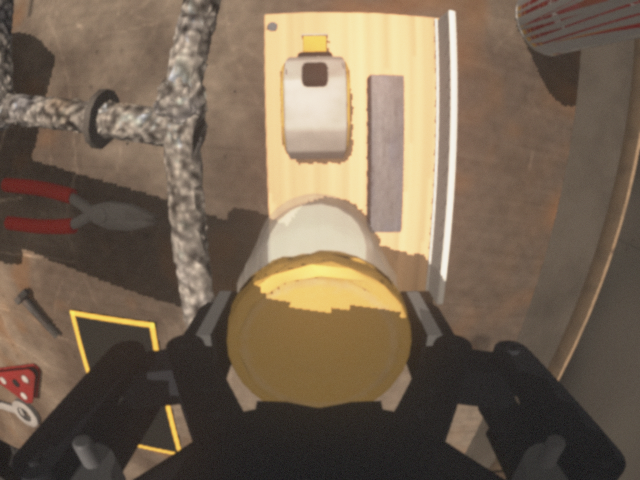

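>>> {"api": "carry_out", "payload": {"increments": [[[-0.007, 0, -0.005, 0, 0, 0], [-0.014, 0, -0.01, 0, 0, 0], [-0.022, 0, -0.015, 0, 0, 0], [-0.025, 0, -0.017, 0, 0, 0], [-0.025, 0, -0.017, 0, 0, 0], [-0.025, 0, -0.017, 0, 0, 0], [-0.025, 0, -0.018, 0, 0, 0], [-0.025, 0, -0.018, 0, 0, 0], [-0.022, 0, -0.015, 0, 0, 0], [-0.018, 0, -0.012, 0, 0, 0], [-0.011, 0, -0.007, 0, 0, 0], [-0.006, 0, -0.004, 0, 0, 0]]]}}

```text
t: 9.07
eef_pos: [417.3, -195.0, 183.6]
eef_rot: [-0.705, -0.057, 0.058, 0.705]
ft_force: [-0.1, 0.5, -3.1]
opening: 0.774
```

>>> {"api": "carry_out", "payload": {"increments": [[[0, 0, 0, 0, 0, 0], [0, 0.01, 0, 0, 0, 0], [0, 0.015, 0, 0, 0, 0], [0, 0.015, 0, 0, 0, 0], [0, 0.015, 0, 0, 0, 0], [0, 0.015, 0, 0, 0, 0], [0, 0, 0, 0, 0, 0], [0, 0, 0, 0, 0, 0]]]}}

```text
t: 9.73
eef_pos: [418.8, -192.9, 113.0]
eef_rot: [-0.704, -0.058, 0.059, 0.706]
ft_force: [-0.2, 0.8, -3.5]
opening: 0.781
```

```bash
python3 - <<'E'
from h import *
plan(419.4,-194,99,9.4)
im=arm.read_camera('side'); cv2.imwrite('pics/i.png',im[:,:,::-1])
E
```

```text
t 9.73 at [ 418.8 -192.9  113. ] ang 9.49 tilt [-0.002  0.002 -1.   ] open 0.78 | wy 0.09 | dx 0.4 dy 14.0 dz -1.2
```

View pics/i.png

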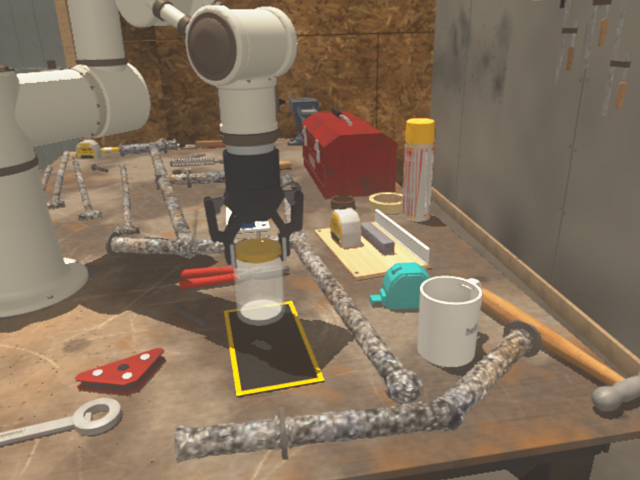

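>>> {"api": "carry_out", "payload": {"increments": [[[0, 0.006, -0.001, 0, 0, 0], [0, 0.004, 0, 0, 0, 0], [0, 0.002, 0, 0, 0, 0], [0, 0.001, 0, 0, 0, 0], [0, 0, 0, 0, 0, 0], [0, 0, 0, 0, 0, 0]]]}}

```text
t: 10.28
eef_pos: [419.4, -195.2, 101.4]
eef_rot: [0.705, 0.058, -0.058, -0.705]
ft_force: [0.1, 0.2, -3.7]
opening: 0.78
```

>>> {"api": "carry_out", "payload": {"increments": [[[0, 0.0, 0, 0, 0, 0], [0, 0.0, 0, 0, 0, 0], [0, 0, 0, 0, 0, 0], [0, 0, 0, 0, 0, 0], [0, 0, 0, 0, 0, 0], [0, 0, 0, 0, 0, 0], [0, -0.01, 0, 0, 0, 0], [0, -0.02, 0, 0, 0, 0], [0, -0.03, 0, 0, 0, 0], [0, -0.03, 0, 0, 0, 0], [0, -0.03, 0, 0, 0, 0]]], "gripper": 1}}

```text
t: 11.2
eef_pos: [419.1, -194.9, 223.3]
eef_rot: [0.705, 0.058, -0.058, -0.705]
ft_force: [-0.5, -0.5, -0.3]
opening: 0.997
```

```bash
python3 - <<'E'
from h import *
plan(600,85,220,10.5)
im=arm.read_camera('wrist'); cv2.imwrite('pics/j.png',im[:,:,::-1])
E
```

```text
t 11.20 at [ 419.1 -194.9  223.3] ang 9.42 tilt [ 0. -0. -1.] open 1.00 | wy -1.08 | dx 228.9 dy 3.3 dz 242.3
```

View pics/j.png

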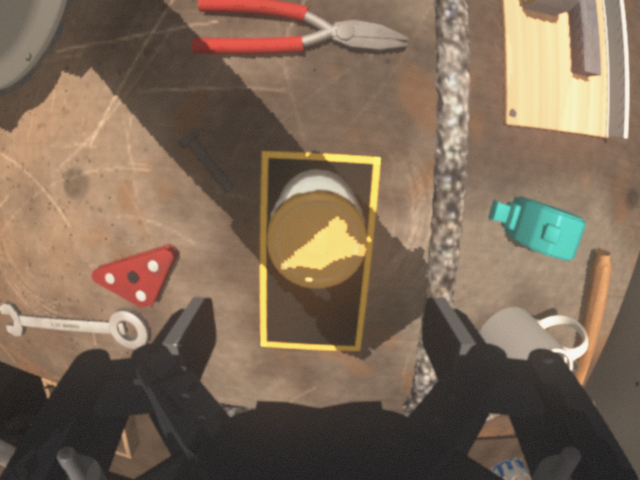

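>>> {"api": "carry_out", "payload": {"increments": [[[0.008, 0, 0.008, 0, -1, 0], [0.016, 0, 0.017, 0, 0, 0], [0.025, 0, 0.027, 0, 0, 0], [0.027, 0, 0.029, 0, 0, 0], [0.027, 0, 0.029, 0, 0, 0], [0.027, 0, 0.029, 0, 0, 0], [0.027, 0, 0.029, 0, 0, 0], [0.027, 0, 0.029, 0, 0, 0], [0.02, 0, 0.02, 0, 0, 0], [0.015, 0.005, 0.015, 0, 0, 0], [0.009, 0.01, 0.01, 0, 0, 0], [0, 0.01, 0, 0, 0, 0]]]}}

```text
t: 12.25
eef_pos: [601.3, 86.3, 196.8]
eef_rot: [-0.704, -0.066, 0.064, 0.704]
ft_force: [-0.2, -0.5, 0.2]
opening: 0.999
```

>>> {"api": "carry_out", "payload": {"increments": [[[0, 0.01, 0, 0, 0, 0], [0, 0.02, 0, 0, 0, 0], [0, 0.01, 0, 0, 0, 0], [0, 0.005, 0, 0, 0, 0], [0, 0, 0, 0, 0, 0], [0, 0, 0, 0, 0, 0], [0, 0, 0, 0, 0, 0]]]}}

```text
t: 12.83
eef_pos: [600.6, 83.6, 152.5]
eef_rot: [0.704, 0.065, -0.063, -0.704]
ft_force: [1.0, 0.5, -0.2]
opening: 0.997
```

```bash
python3 - <<'E'
from h import *
plan(600,81,160,10.5)
c=cam('wrist'); im=arm.read_camera('wrist'); cv2.imwrite('pics/k.png',im[:,:,::-1])
for q in ('tape_measure','tube'):
    for r in arm.tip_of(q,'wrist')[:2]:
        P=w('wrist',r['position'],c); print(q,P.round(1),proj('wrist',P,c).round(),round(r['p'],2))
E
```

```text
t 12.83 at [600.6  83.6 152.5] ang 10.39 tilt [ 0.002 -0.    -1.   ] open 1.00 | wy -0.11 | dx -1.1 dy -7.5 dz -2.5
tape_measure [592.   97.2   9.1] [[311. 210.]] 0.94
tube [654.9  63.7  13. ] [[384. 268.]] 0.75
```

View pics/k.png

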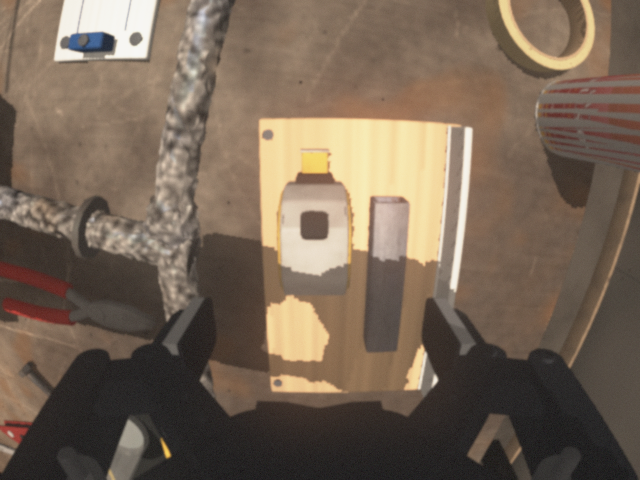

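```bash
python3 - <<'E'
from h import *
c=cam('wrist')
g=lambda L,z:onz('wrist',L,z,c)[:,:2].round(1)
an=lambda a,b:np.degrees(np.arctan2(*(a-b)[::-1])).round(1)
t=g([(372,203),(408,203),(397,351),(366,351)],34);print('tube',t.tolist(),t.mean(0),an(t[0],t[3]),an(t[1],t[2]))
b=g([(260,119),(272,392)],9);print('board',b.tolist(),an(b[0],b[1]),np.linalg.norm(b[0]-b[1]), 'ctr',b.mean(0)+75*np.array([np.cos(.173),np.sin(.173)]))
for z in (40,55):
    p=g([(278,230),(282,280),(351,210),(351,285)],z);print('tape',p.tolist(),an(p[0],p[1]),an(p[2],p[3]),'\n',((p[0]+p[1])/2+(p[2]+p[3])/2)/2)
p=g([(297,185),(330,185),(286,290),(345,290)],64);print('tapetop',p.tolist(),p.mean(0))
i=cv2.imread('pics/k.png');cv2.imwrite('pics/k2.png',cv2.resize(i[140:370,250:450],None,fx=2.6,fy=2.6,interpolation=2))
E
```

```text
tube [[630.6, 115.6], [655.0, 120.4], [678.0, 4.0], [653.2, 0.5]] [654.2    60.125] 101.1 101.2
board [[544.4, 157.1], [585.9, -78.0]] 100.0 238.73470631644656 ctr [639.03045891  52.46037532]
tape [[572.2, 87.5], [580.2, 52.4], [617.0, 109.5], [628.0, 57.3]] 102.8 101.9 
 [599.35   76.675]
tape [[573.1, 92.1], [580.6, 59.2], [615.0, 112.7], [625.4, 63.7]] 102.8 102.0 
 [598.525  81.925]
tapetop [[580.3, 123.5], [598.9, 126.9], [584.3, 56.9], [620.8, 63.6]] [596.075  92.725]
```

View pics/k2.png

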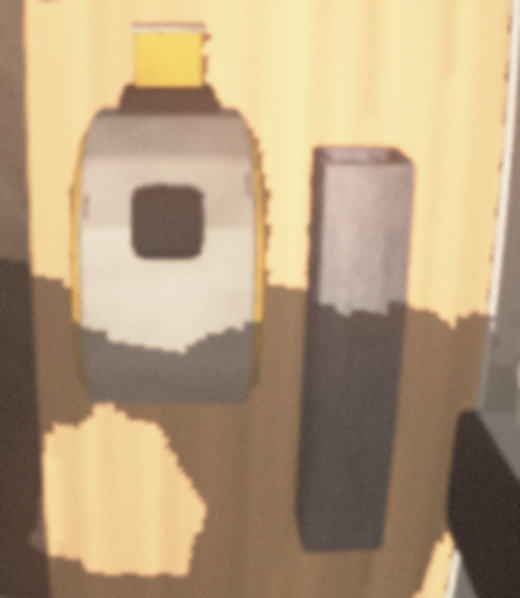

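```bash
python3 - <<'E'
from h import *
plan(598,84,62,11.2)
E
```

```text
t 12.98 at [600.6  83.9 152.4] ang 10.41 tilt [ 0.002 -0.    -1.   ] open 1.00 | wy -0.79 | dx -2.5 dy 90.4 dz 0.6
```

>>> {"api": "carry_out", "payload": {"increments": [[[-0.0025, 0.005, 0.0005, 0, -0.8, 0], [0, 0.015, 0, 0, 0, 0], [0, 0.015, 0, 0, 0, 0], [0, 0.015, 0, 0, 0, 0], [0, 0.015, 0, 0, 0, 0], [0, 0.013, 0, 0, 0, 0], [0, 0.008, 0, 0, 0, 0], [0, 0.004, 0, 0, 0, 0], [0, 0, 0, 0, 0, 0], [0, 0, 0, 0, 0, 0]]]}}

```text
t: 13.82
eef_pos: [597.8, 84.0, 61.7]
eef_rot: [0.704, 0.069, -0.069, -0.704]
ft_force: [0.2, 0.6, 0.1]
opening: 1.0
```

```bash
python3 - <<'E'
from h import *
plan(598,84,62,11.2)
im=arm.read_camera('wrist'); cv2.imwrite('pics/l.png',im[:,:,::-1])
E
```

```text
t 13.82 at [597.8  84.   61.7] ang 11.22 tilt [ 0.001 -0.    -1.   ] open 1.00 | wy 0.02 | dx 0.2 dy -0.3 dz -0.0
```

View pics/l.png

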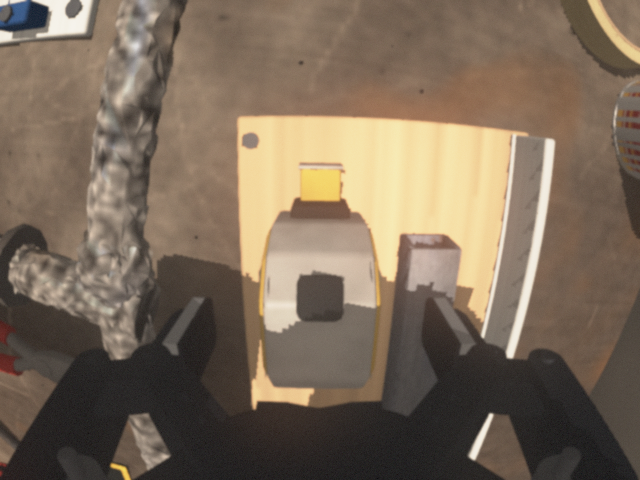

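>>> {"api": "carry_out", "payload": {"increments": [[[0, 0, 0, 0, 0, 0], [0, 0, 0, 0, 0, 0], [0, 0, 0, 0, 0, 0], [0, 0, 0, 0, 0, 0], [0, 0, 0, 0, 0, 0], [0, 0, 0, 0, 0, 0], [0, 0, 0, 0, 0, 0], [0, 0, 0, 0, 0, 0], [0, 0, 0, 0, 0, 0], [0, 0, 0, 0, 0, 0]]], "gripper": -1}}

```text
t: 14.7
eef_pos: [598.1, 84.0, 62.0]
eef_rot: [0.704, 0.07, -0.069, -0.704]
ft_force: [0.5, -0.5, 5.5]
opening: 0.459
```

```bash
python3 - <<'E'
from h import *
plan(598,84,62,11.2)
im=arm.read_camera('wrist'); cv2.imwrite('pics/m.png',im[:,:,::-1])
E
```

```text
t 14.70 at [598.1  84.   62. ] ang 11.22 tilt [ 0.001 -0.    -1.   ] open 0.46 | wy 0.02 | dx -0.1 dy -0.0 dz 0.0
```

View pics/m.png

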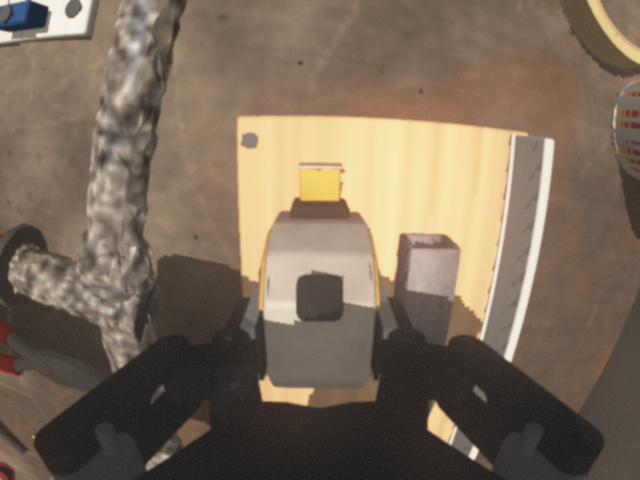

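>>> {"api": "carry_out", "payload": {"increments": [[[0, -0.005, 0, 0, 0, 0], [0, -0.01, 0, 0, 0, 0], [0, -0.015, 0, 0, 0, 0], [0, -0.02, 0, 0, 0, 0], [0, -0.02, 0, 0, 0, 0], [0, -0.02, 0, 0, 0, 0], [0, -0.02, 0, 0, 0, 0], [0, -0.02, 0, 0, 0, 0], [0, -0.01, 0, 0, 0, 0], [0, 0, 0, 0, 0, 0], [0, 0, 0, 0, 0, 0]]]}}

```text
t: 15.67
eef_pos: [597.1, 84.0, 200.9]
eef_rot: [-0.704, -0.069, 0.069, 0.704]
ft_force: [0.5, 0.5, -3.0]
opening: 0.457
```

```bash
python3 - <<'E'
from h import *
plan(432.5,-314.2,200,6.2)
im=arm.read_camera('wrist'); cv2.imwrite('pics/n.png',im[:,:,::-1])
E
```

```text
t 15.67 at [597.1  84.  200.9] ang 11.21 tilt [-0.001  0.    -1.   ] open 0.46 | wy 5.01 | dx -206.6 dy 0.9 dz -378.1
```

View pics/n.png

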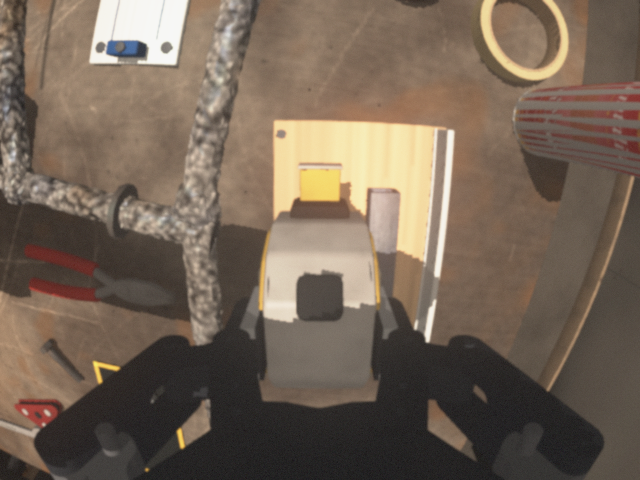

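>>> {"api": "carry_out", "payload": {"increments": [[[0, 0, 0, 0, 2.5, 0], [0, 0, 0, 0, 2.5, 0], [-0.006, 0, -0.01, 0, 0, 0], [-0.012, 0, -0.02, 0, 0, 0], [-0.015, 0, -0.028, 0, 0, 0], [-0.015, 0, -0.028, 0, 0, 0], [-0.015, 0, -0.028, 0, 0, 0], [-0.015, 0, -0.028, 0, 0, 0], [-0.015, 0, -0.028, 0, 0, 0], [-0.015, 0, -0.028, 0, 0, 0], [-0.015, 0, -0.028, 0, 0, 0], [-0.015, 0, -0.028, 0, 0, 0]]]}}

```text
t: 16.72
eef_pos: [485.7, -184.7, 199.8]
eef_rot: [-0.706, -0.038, 0.04, 0.707]
ft_force: [0.7, 0.4, -2.7]
opening: 0.459
```

>>> {"api": "carry_out", "payload": {"increments": [[[-0.015, 0, -0.028, 0, 0, 0], [-0.015, 0, -0.028, 0, 0, 0], [-0.015, 0, -0.028, 0, 0, 0], [-0.012, 0, -0.021, 0, 0, 0], [-0.008, 0, -0.013, 0, 0, 0], [-0.004, 0, -0.006, 0, 0, 0], [0, 0, 0, 0, 0, 0], [0, 0, 0, 0, 0, 0]]]}}

```text
t: 17.38
eef_pos: [432.2, -313.5, 200.4]
eef_rot: [-0.705, -0.038, 0.039, 0.707]
ft_force: [0.2, -0.3, -3.3]
opening: 0.456
```

```bash
python3 - <<'E'
from h import *
plan(432.5,-314.2,59,6.2)
im=arm.read_camera('wrist'); cv2.imwrite('pics/o.png',im[:,:,::-1])
E
```

```text
t 17.38 at [ 432.2 -313.5  200.4] ang 6.21 tilt [-0.001  0.002 -1.   ] open 0.46 | wy 0.01 | dx 0.3 dy 141.4 dz -0.8
```

View pics/o.png

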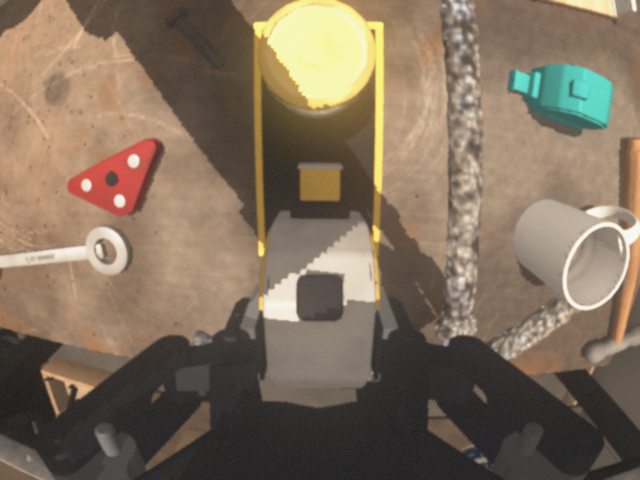

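>>> {"api": "carry_out", "payload": {"increments": [[[0, 0.008, 0, 0, 0, 0], [0, 0.017, 0, 0, 0, 0], [0, 0.02, 0, 0, 0, 0], [0, 0.02, 0, 0, 0, 0], [0, 0.02, 0, 0, 0, 0], [0, 0.02, 0, 0, 0, 0], [0, 0.015, 0, 0, 0, 0], [0, 0.01, 0, 0, 0, 0], [0, 0.005, 0, 0, 0, 0], [0, 0.003, 0, 0, 0, 0], [0, 0, 0, 0, 0, 0], [0, 0, 0, 0, 0, 0]]]}}

```text
t: 18.43
eef_pos: [433.2, -314.6, 64.2]
eef_rot: [0.707, 0.039, -0.038, -0.706]
ft_force: [0.3, 0.2, -2.7]
opening: 0.457
```

```bash
python3 - <<'E'
from h import *
plan(432.5,-314.2,56,6.2)
im=arm.read_camera('side'); cv2.imwrite('pics/p.png',im[:,:,::-1])
E
```

```text
t 18.43 at [ 433.2 -314.6   64.2] ang 6.23 tilt [ 0.001 -0.001 -1.   ] open 0.46 | wy 0.03 | dx -0.6 dy 8.2 dz 0.4
```

View pics/p.png

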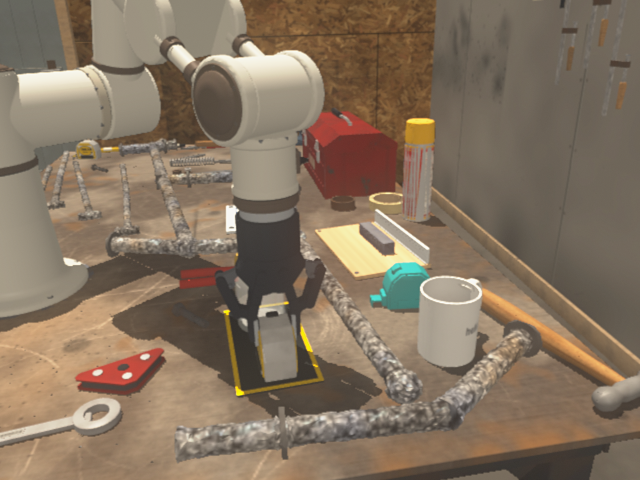

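>>> {"api": "carry_out", "payload": {"increments": [[[0, 0.004, 0, 0, 0, 0], [0, 0.002, 0, 0, 0, 0], [0, 0.001, 0, 0, 0, 0], [0, 0, 0, 0, 0, 0], [0, 0, 0, 0, 0, 0], [0, 0, 0, 0, 0, 0]]]}}

```text
t: 18.98
eef_pos: [432.6, -314.2, 56.4]
eef_rot: [0.706, 0.038, -0.038, -0.706]
ft_force: [0.2, 1.0, -2.8]
opening: 0.458
```

>>> {"api": "carry_out", "payload": {"increments": [[[0, 0, 0, 0, 0, 0], [0, 0, 0, 0, 0, 0], [0, 0, 0, 0, 0, 0], [0, 0, 0, 0, 0, 0], [0, 0, 0, 0, 0, 0], [0, 0, 0, 0, 0, 0], [0, -0.01, 0, 0, 0, 0], [0, -0.02, 0, 0, 0, 0], [0, -0.025, 0, 0, 0, 0], [0, -0.025, 0, 0, 0, 0], [0, -0.025, 0, 0, 0, 0], [0, -0.025, 0, 0, 0, 0]]], "gripper": 1}}

```text
t: 19.98
eef_pos: [432.6, -314.1, 188.4]
eef_rot: [0.706, 0.039, -0.038, -0.706]
ft_force: [-0.1, -0.9, 0.6]
opening: 1.002
```

```bash
python3 - <<'E'
from h import *
plan(654,61,200,11)
im=arm.read_camera('wrist'); cv2.imwrite('pics/q.png',im[:,:,::-1])
im=arm.read_camera('side'); cv2.imwrite('pics/q2.png',im[200:440,150:470,::-1])
E
```

```text
t 19.98 at [ 432.6 -314.1  188.4] ang 6.22 tilt [ 0.    -0.001 -1.   ] open 1.00 | wy -4.78 | dx 288.9 dy -11.6 dz 325.9
```

View pics/q.png

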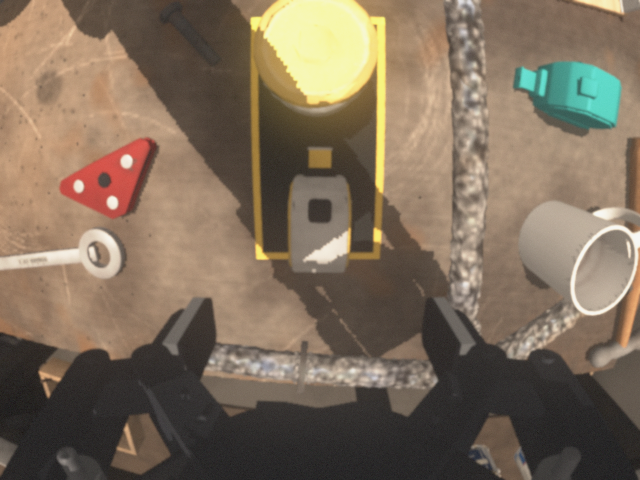

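View pics/q2.png

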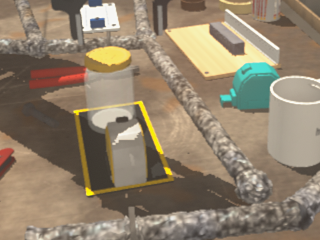

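>>> {"api": "carry_out", "payload": {"increments": [[[0, 0, 0, 0, -2.4, 0], [0.008, 0, 0.01, 0, -2.4, 0], [0.016, 0, 0.02, 0, 0, 0], [0.023, 0, 0.026, 0, 0, 0], [0.023, 0, 0.026, 0, 0, 0], [0.023, 0, 0.026, 0, 0, 0], [0.023, 0, 0.026, 0, 0, 0], [0.023, 0, 0.026, 0, 0, 0], [0.023, 0, 0.026, 0, 0, 0], [0.023, 0, 0.026, 0, 0, 0], [0.023, 0, 0.026, 0, 0, 0], [0.023, 0, 0.026, 0, 0, 0]]], "gripper": 0}}

```text
t: 21.08
eef_pos: [609.4, -8.3, 185.6]
eef_rot: [-0.704, -0.068, 0.069, 0.704]
ft_force: [0.8, 0.4, 0.6]
opening: 0.5
```

>>> {"api": "carry_out", "payload": {"increments": [[[0.022, 0.01, 0.026, 0, 0, 0], [0.018, 0.01, 0.02, 0, 0, 0], [0.012, 0.01, 0.01, 0, 0, 0], [0.005, 0.01, 0.006, 0, 0, 0], [0, 0, 0, 0, 0, 0], [0, 0, 0, 0, 0, 0]]]}}

```text
t: 21.58
eef_pos: [652.3, 60.8, 145.0]
eef_rot: [-0.704, -0.067, 0.069, 0.704]
ft_force: [0.1, 1.0, 1.0]
opening: 0.5
```

```bash
python3 - <<'E'
from h import *
plan(655,59,100,11)
im=arm.read_camera('wrist'); cv2.imwrite('pics/r.png',im[:,:,::-1])
E
```

```text
t 21.58 at [652.3  60.8 145. ] ang 11.06 tilt [-0.003 -0.    -1.   ] open 0.50 | wy 0.06 | dx 2.3 dy 45.0 dz -2.3
```

View pics/r.png

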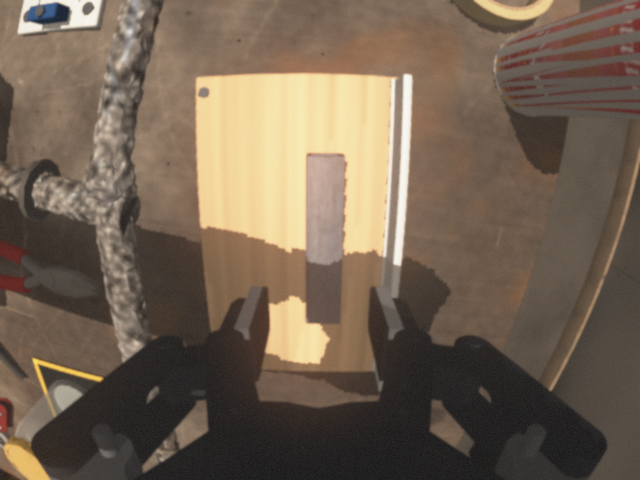

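```bash
python3 - <<'E'
from h import *
c=cam('wrist')
g=lambda L,z:onz('wrist',L,z,c)[:,:2].round(1)
an=lambda a,b:np.degrees(np.arctan2(*(a-b)[::-1])).round(1)
t=g([(306.5,154.5),(344,154.5),(341,322),(307.5,323)],34);print('tube',t.tolist(),t.mean(0),an(t[0],t[3]),an(t[1],t[2]))
plan(*t.mean(0),75,10.9)
E
```

```text
tube [[633.6, 115.9], [656.8, 120.4], [679.7, 3.5], [656.0, -1.9]] [656.525  59.475] 100.8 101.1
t 21.63 at [652.8  60.1 146.1] ang 11.01 tilt [-0.001 -0.    -1.   ] open 0.50 | wy 0.11 | dx 3.5 dy 71.1 dz -1.3
```

>>> {"api": "carry_out", "payload": {"increments": [[[0.003, 0.011, -0.002, 0, 0, 0], [0, 0.015, 0, 0, 0, 0], [0, 0.015, 0, 0, 0, 0], [0, 0.015, 0, 0, 0, 0], [0, 0.01, 0, 0, 0, 0], [0, 0.004, 0, 0, 0, 0], [0, 0, 0, 0, 0, 0], [0, 0, 0, 0, 0, 0]]]}}

```text
t: 22.3
eef_pos: [657.2, 58.8, 76.9]
eef_rot: [0.704, 0.068, -0.067, -0.704]
ft_force: [-0.3, 0.6, 0.1]
opening: 0.499
```

```bash
python3 - <<'E'
from h import *
plan(656,58.5,31,11)
im=arm.read_camera('wrist'); cv2.imwrite('pics/s.png',im[:,:,::-1])
E
```

```text
t 22.30 at [657.2  58.8  76.9] ang 10.99 tilt [ 0.001 -0.    -1.   ] open 0.50 | wy -0.01 | dx -1.2 dy 45.9 dz -0.1
```

View pics/s.png

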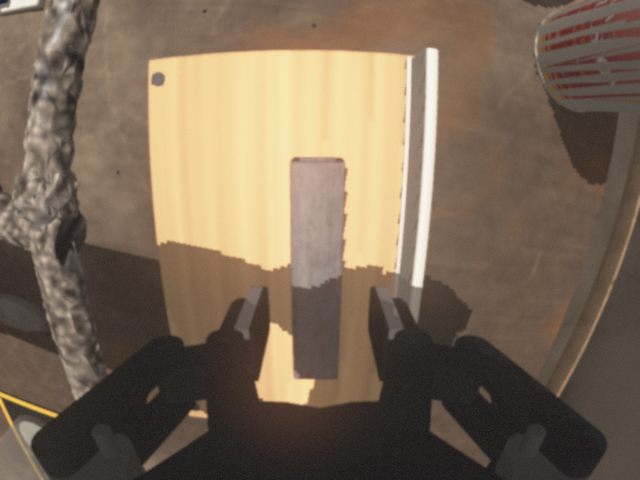

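>>> {"api": "carry_out", "payload": {"increments": [[[-0.0005, 0.008, 0, 0, 0, 0], [0, 0.012, 0, 0, 0, 0], [0, 0.012, 0, 0, 0, 0], [0, 0.008, 0, 0, 0, 0], [0, 0.004, 0, 0, 0, 0], [0, 0, 0, 0, 0, 0], [0, 0, 0, 0, 0, 0]]]}}

```text
t: 22.93
eef_pos: [656.1, 59.2, 31.8]
eef_rot: [-0.704, -0.068, 0.068, 0.704]
ft_force: [1.2, 1.0, 0.0]
opening: 0.498
```

>>> {"api": "carry_out", "payload": {"increments": [[[0, 0, 0, 0, 0, 0], [0, 0, 0, 0, 0, 0], [0, 0, 0, 0, 0, 0], [0, 0, 0, 0, 0, 0], [0, 0, 0, 0, 0, 0], [0, 0, 0, 0, 0, 0]]], "gripper": -1}}

```text
t: 23.43
eef_pos: [657.1, 59.1, 33.2]
eef_rot: [0.704, 0.069, -0.067, -0.704]
ft_force: [0.7, 0.2, 4.0]
opening: 0.276
```

```bash
python3 - <<'E'
from h import *
plan(656,58.5,31,11)
c=cam('wrist');im=arm.read_camera('wrist'); cv2.imwrite('pics/u.png',im[:,:,::-1])
E
```

```text
t 23.43 at [657.1  59.1  33.2] ang 11.02 tilt [ 0.002 -0.    -1.   ] open 0.28 | wy 0.02 | dx -1.2 dy 2.2 dz -0.3
```

View pics/u.png

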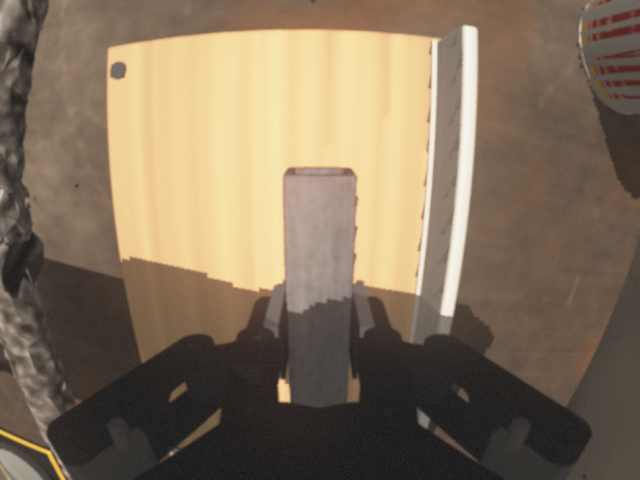

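```bash
python3 - <<'E'
from h import *
c=cam('wrist');s=arm.read_state();M=R.from_quat(s['eef_rot']).as_matrix()
for z in (34,):
    P=onz('wrist',[(284,175),(355,175)],z,c); print((P-s['eef_pos'])@M)
E
```

```text
[[-11.91896672  -0.76979304  60.34795346]
 [ 11.65861459  -0.72745275  60.34666554]]
```

>>> {"api": "carry_out", "payload": {"increments": [[[0, -0.005, 0, 0, 0, 0], [0, -0.01, 0, 0, 0, 0], [0, -0.015, 0, 0, 0, 0], [0, -0.02, 0, 0, 0, 0], [0, -0.02, 0, 0, 0, 0], [0, -0.02, 0, 0, 0, 0], [0, -0.02, 0, 0, 0, 0], [0, -0.01, 0, 0, 0, 0], [0, 0, 0, 0, 0, 0], [0, 0, 0, 0, 0, 0]]]}}

```text
t: 24.32
eef_pos: [656.4, 59.1, 152.8]
eef_rot: [0.704, 0.068, -0.068, -0.704]
ft_force: [0.0, -0.3, -2.3]
opening: 0.279
```

```bash
python3 - <<'E'
from h import *
plan(398,275,150,2.2)
E
```

```text
t 24.32 at [656.4  59.1 152.8] ang 11.01 tilt [ 0.001 -0.    -1.   ] open 0.28 | wy 8.81 | dx -249.9 dy 2.8 dz 225.7
```

>>> {"api": "carry_out", "payload": {"increments": [[[0, 0, 0, 0, 4.4, 0], [0, 0, 0, 0, 4.4, 0], [-0.01, 0, 0.009, 0, 0, 0], [-0.018, 0, 0.016, 0, 0, 0], [-0.025, 0, 0.022, 0, 0, 0], [-0.025, 0, 0.023, 0, 0, 0], [-0.025, 0, 0.023, 0, 0, 0], [-0.025, 0, 0.023, 0, 0, 0], [-0.025, 0, 0.023, 0, 0, 0], [-0.025, 0, 0.023, 0, 0, 0], [-0.025, 0, 0.023, 0, 0, 0], [-0.022, 0, 0.018, 0, 0, 0]]]}}

```text
t: 25.32
eef_pos: [420.5, 254.1, 150.4]
eef_rot: [0.707, 0.012, -0.015, -0.707]
ft_force: [1.0, 0.4, -2.2]
opening: 0.277
```

>>> {"api": "carry_out", "payload": {"increments": [[[-0.015, 0, 0.013, 0, 0, 0], [-0.008, 0, 0.007, 0, 0, 0], [-0.002, 0, 0.002, 0, 0, 0], [0, 0, 0, 0, 0, 0], [0, 0, 0, 0, 0, 0], [0, 0, 0, 0, 0, 0]]]}}

```text
t: 25.82
eef_pos: [398.8, 273.6, 152.2]
eef_rot: [0.707, 0.013, -0.013, -0.707]
ft_force: [-0.6, -1.4, -0.6]
opening: 0.277
```

```bash
python3 - <<'E'
from h import *
plan(398,275,100,2.2)
im=arm.read_camera('wrist'); cv2.imwrite('pics/v.png',im[:,:,::-1])
E
```

```text
t 25.82 at [398.8 273.6 152.2] ang 2.14 tilt [ 0. -0. -1.] open 0.28 | wy -0.06 | dx -0.7 dy 52.2 dz 1.4
```

View pics/v.png

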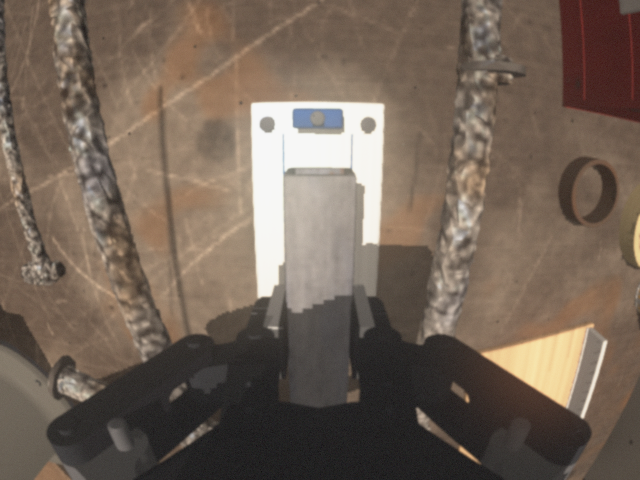

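```bash
python3 - <<'E'
from h import *
c=cam('wrist');s=arm.read_state();M=R.from_quat(s['eef_rot']).as_matrix()
g=lambda L,z:((onz('wrist',L,z,c)-s['eef_pos'])@M).round(1)
print('corners',g([(251,102.5),(384,103.5),(258,297),(377.5,297)],8).tolist())
print('holes',g([(267,125),(368,125)],8).tolist())
print('stop top inner',g([(293,129),(343,129),(318,118)],28).tolist())
print('stop in z8',g([(318,129)],8).tolist())
print('lines',g([(283,150),(351,150)],8).tolist())
i=cv2.imread('pics/v.png');cv2.imwrite('pics/v2.png',cv2.resize(i[90:310,230:410],None,fx=3,fy=2.7,interpolation=2))
E
```

```text
corners [[-49.2, 144.3, 94.4], [45.7, 144.3, 93.5], [-49.9, 144.3, -56.8], [46.6, 144.3, -56.7]]
holes [[-37.8, 144.3, 77.6], [34.3, 144.3, 77.5]]
stop top inner [[-17.8, 124.3, 74.5], [15.1, 124.3, 74.5], [-1.3, 124.3, 81.7]]
stop in z8 [[-1.4, 144.3, 74.2]]
lines [[-26.5, 144.3, 59.3], [22.3, 144.3, 59.2]]
```

View pics/v2.png

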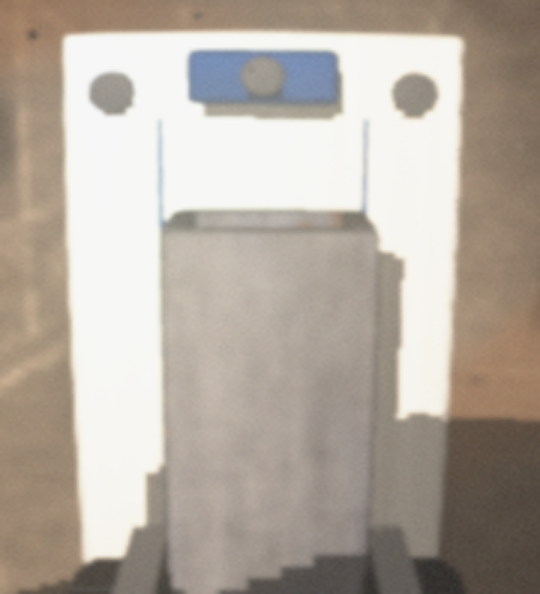

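>>> {"api": "carry_out", "payload": {"increments": [[[-0.0015, 0.01, 0.003, 0, 0, 0], [0, 0.02, 0, 0, 0, 0], [0, 0.02, 0, 0, 0, 0], [0, 0.015, 0, 0, 0, 0], [0, 0.01, 0, 0, 0, 0], [0, 0, 0, 0, 0, 0], [0, 0, 0, 0, 0, 0], [0, 0, 0, 0, 0, 0]]]}}

```text
t: 26.53
eef_pos: [397.1, 277.5, 78.1]
eef_rot: [-0.707, -0.014, 0.013, 0.707]
ft_force: [-0.1, -0.5, -1.3]
opening: 0.278
```

```bash
python3 - <<'E'
from h import *
plan(398,275,33,2.2)
im=arm.read_camera('wrist'); cv2.imwrite('pics/x.png',im[:,:,::-1])
i=cv2.imread('pics/x.png');cv2.imwrite('pics/x2.png',cv2.resize(i[60:310,210:430],None,fx=2.4,fy=2.4,interpolation=2))
E
```

```text
t 26.53 at [397.1 277.5  78.1] ang 2.20 tilt [ 0.002  0.001 -1.   ] open 0.28 | wy 0.00 | dx 0.8 dy 45.1 dz -2.5
```

View pics/x2.png

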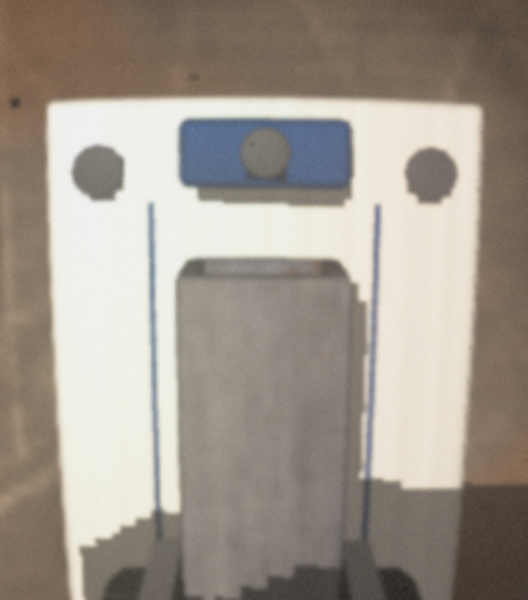

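```bash
python3 - <<'E'
from h import *
c=cam('wrist');s=arm.read_state();M=R.from_quat(s['eef_rot']).as_matrix()
g=lambda L,z:((onz('wrist',np.array(L)/2.4+[210,60],z,c)-s['eef_pos'])@M).round(1)
print('corners',g([(47,103),(482,107),(70,560),(458,560)],8).tolist())
print('stop top inner',g([(181,187),(351,187)],28).tolist())
print('lines',g([(151,210),(377,210),(159,530),(365,530)],8).tolist())
z=s['eef_pos'][2]
print('tube end top, z',g([(177,276),(347,276)],z+1).tolist())
E
```

```text
corners [[-47.2, 70.4, 89.8], [47.3, 70.6, 89.0], [-47.4, 70.3, -17.8], [47.4, 70.5, -17.9]]
stop top inner [[-16.2, 50.4, 71.0], [16.6, 50.5, 71.0]]
lines [[-24.6, 70.4, 65.4], [24.4, 70.5, 65.4], [-25.1, 70.4, -9.4], [24.0, 70.5, -9.5]]
tube end top, z [[-12.3, -1.0, 60.3], [11.1, -0.9, 60.3]]
```

>>> {"api": "carry_out", "payload": {"increments": [[[0, 0.008, 0.0015, 0, 0, 0], [0, 0.012, 0, 0, 0, 0], [0, 0.012, 0, 0, 0, 0], [0, 0.008, 0, 0, 0, 0], [0, 0.004, 0, 0, 0, 0], [0, 0.001, 0, 0, 0, 0], [0, 0, 0, 0, 0, 0], [0, 0, 0, 0, 0, 0]]]}}

```text
t: 27.25
eef_pos: [396.6, 278.9, 32.7]
eef_rot: [-0.707, -0.014, 0.013, 0.707]
ft_force: [-0.5, -0.5, -1.1]
opening: 0.273
```

```bash
python3 - <<'E'
from h import *
plan(398,275,31.5,2.2)
im=arm.read_camera('wrist'); cv2.imwrite('pics/y.png',im[:,:,::-1])
E
```

```text
t 27.25 at [396.6 278.9  32.7] ang 2.22 tilt [ 0.001  0.    -1.   ] open 0.27 | wy 0.02 | dx 1.3 dy 1.2 dz -4.0
```

View pics/y.png

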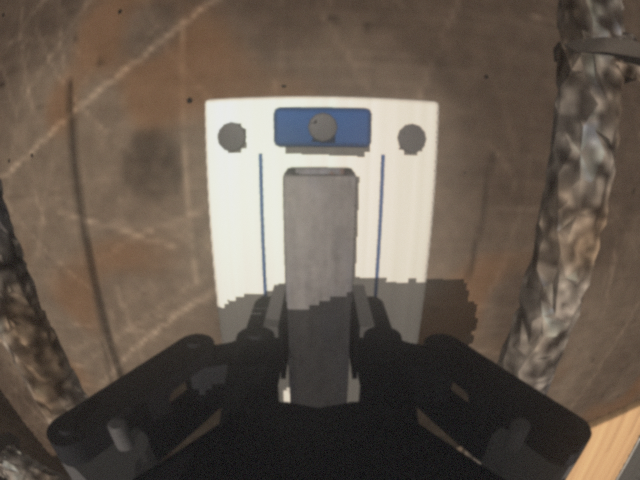

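>>> {"api": "carry_out", "payload": {"increments": [[[0, 0.001, 0, 0, 0, 0], [0, 0, 0, 0, 0, 0], [0, 0, 0, 0, 0, 0], [0, 0, 0, 0, 0, 0], [0, 0, 0, 0, 0, 0], [0, -0.005, 0, 0, 0, 0], [0, -0.01, 0, 0, 0, 0], [0, -0.02, 0, 0, 0, 0], [0, -0.02, 0, 0, 0, 0], [0, -0.025, 0, 0, 0, 0], [0, -0.03, 0, 0, 0, 0], [0, -0.03, 0, 0, 0, 0]]], "gripper": 0}}

```text
t: 28.3
eef_pos: [395.7, 278.6, 173.3]
eef_rot: [-0.707, -0.014, 0.014, 0.707]
ft_force: [0.1, -0.3, -0.7]
opening: 0.499
```

>>> {"api": "carry_out", "payload": {"increments": [[[0, -0.02, 0, 0, 0, 0], [0, -0.01, 0, 0, 0, 0], [0, 0, 0, 0, 0, 0], [0, 0, 0, 0, 0, 0]]], "gripper": 1}}

```text
t: 28.63
eef_pos: [396.0, 278.7, 201.1]
eef_rot: [-0.707, -0.014, 0.014, 0.707]
ft_force: [-0.3, -0.3, -0.2]
opening: 0.998
```

```bash
python3 - <<'E'
from h import *
plan(432.6,-314.2,200,6.2)
im=arm.read_camera('wrist'); cv2.imwrite('pics/z.png',im[:,:,::-1])
E
```

```text
t 28.63 at [396.  278.7 201.1] ang 2.22 tilt [ 0.  0. -1.] open 1.00 | wy -3.98 | dx -27.6 dy 1.1 dz -593.3
```

View pics/z.png

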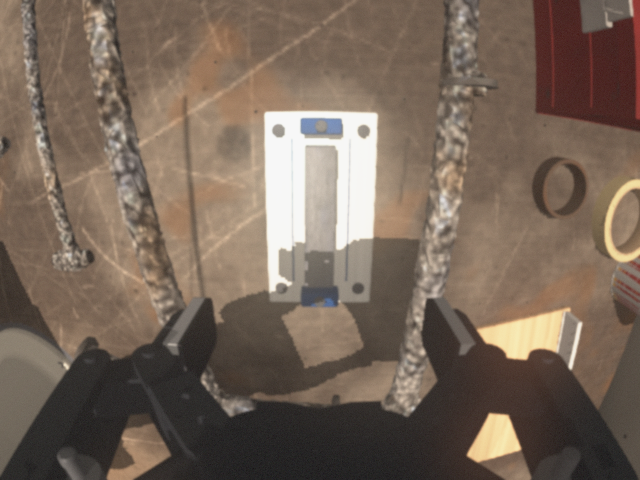

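>>> {"api": "carry_out", "payload": {"increments": [[[0, 0, 0, 0, -4, 0], [-0.001, 0, -0.013, 0, 0, 0], [-0.001, 0, -0.025, 0, 0, 0], [-0.0015, 0, -0.035, 0, 0, 0], [-0.0015, 0, -0.035, 0, 0, 0], [-0.0015, 0, -0.035, 0, 0, 0], [-0.0015, 0, -0.035, 0, 0, 0], [-0.0015, 0, -0.035, 0, 0, 0], [-0.0015, 0, -0.035, 0, 0, 0], [-0.0015, 0, -0.035, 0, 0, 0], [-0.0015, 0, -0.035, 0, 0, 0], [-0.0015, 0, -0.035, 0, 0, 0]]]}}

```text
t: 29.68
eef_pos: [417.5, -75.1, 199.3]
eef_rot: [-0.705, -0.037, 0.039, 0.707]
ft_force: [0.9, 0.2, 0.8]
opening: 0.997
```

>>> {"api": "carry_out", "payload": {"increments": [[[-0.0015, 0, -0.035, 0, 0, 0], [-0.0015, 0, -0.035, 0, 0, 0], [-0.0015, 0, -0.035, 0, 0, 0], [-0.0015, 0, -0.035, 0, 0, 0], [-0.0015, 0, -0.035, 0, 0, 0], [-0.0015, 0, -0.03, 0, 0, 0], [-0.0015, 0, -0.02, 0, 0, 0], [-0.001, 0, -0.01, 0, 0, 0], [0, 0, -0.005, 0, 0, 0], [0, 0, 0, 0, 0, 0], [0, 0, 0, 0, 0, 0]]]}}

```text
t: 30.6
eef_pos: [433.3, -312.4, 200.5]
eef_rot: [-0.705, -0.038, 0.039, 0.707]
ft_force: [-0.2, -0.3, -0.6]
opening: 1.003
```

```bash
python3 - <<'E'
from h import *
plan(432.6,-314.2,57,6.2)
im=arm.read_camera('wrist'); cv2.imwrite('pics/aa.png',im[:,:,::-1])
E
```

```text
t 30.60 at [ 433.3 -312.4  200.5] ang 6.26 tilt [-0.001  0.002 -1.   ] open 1.00 | wy 0.06 | dx -0.9 dy 143.5 dz -1.7
```

View pics/aa.png

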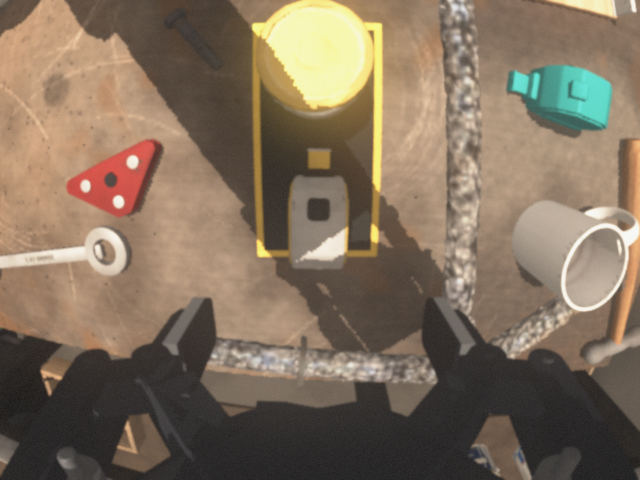

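>>> {"api": "carry_out", "payload": {"increments": [[[-0.0007, 0.008, -0.0017, 0, 0, 0], [0, 0.02, 0, 0, 0, 0], [0, 0.02, 0, 0, 0, 0], [0, 0.02, 0, 0, 0, 0], [0, 0.02, 0, 0, 0, 0], [0, 0.02, 0, 0, 0, 0], [0, 0.015, 0, 0, 0, 0], [0, 0.012, 0, 0, 0, 0], [0, 0.008, 0, 0, 0, 0], [0, 0, 0, 0, 0, 0], [0, 0, 0, 0, 0, 0]]]}}

```text
t: 31.57
eef_pos: [433.1, -315.3, 58.4]
eef_rot: [-0.706, -0.038, 0.038, 0.706]
ft_force: [0.3, -0.2, -0.4]
opening: 1.002
```

```bash
python3 - <<'E'
from h import *
plan(432.6,-314.2,57,6.2)
im=arm.read_camera('wrist'); cv2.imwrite('pics/ab.png',im[:,:,::-1])
E
```

```text
t 31.57 at [ 433.1 -315.3   58.4] ang 6.24 tilt [-0.  0. -1.] open 1.00 | wy 0.04 | dx -0.4 dy 1.4 dz 1.2
```

View pics/ab.png

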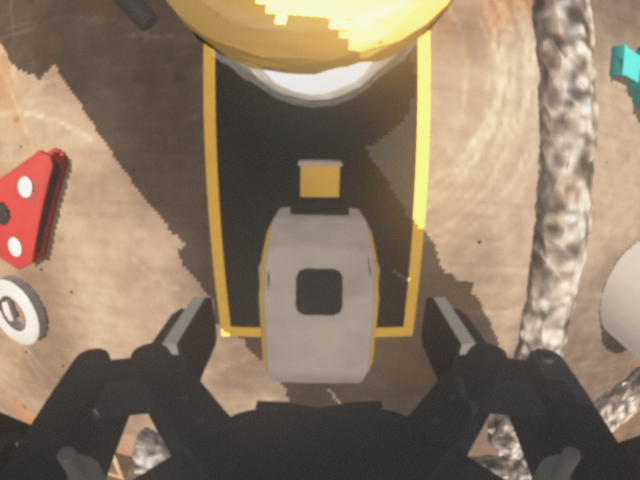

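>>> {"api": "carry_out", "payload": {"increments": [[[0, 0.001, 0.001, 0, 0, 0], [0, 0, 0, 0, 0, 0], [0, 0, 0, 0, 0, 0]]]}}

```text
t: 31.87
eef_pos: [433.2, -314.8, 58.0]
eef_rot: [0.706, 0.039, -0.038, -0.706]
ft_force: [0.3, 0.6, -0.8]
opening: 1.001
```

>>> {"api": "carry_out", "payload": {"increments": [[[0, 0, 0, 0, 0, 0], [0, 0, 0, 0, 0, 0], [0, 0, 0, 0, 0, 0], [0, 0, 0, 0, 0, 0], [0, 0, 0, 0, 0, 0], [0, 0, 0, 0, 0, 0], [0, 0, 0, 0, 0, 0], [0, 0, 0, 0, 0, 0], [0, 0, 0, 0, 0, 0], [0, 0, 0, 0, 0, 0]]], "gripper": -1}}

```text
t: 32.7
eef_pos: [433.1, -314.9, 57.7]
eef_rot: [0.706, 0.039, -0.038, -0.706]
ft_force: [0.5, -1.5, 3.4]
opening: 0.454
```

>>> {"api": "carry_out", "payload": {"increments": [[[0, -0.005, 0, 0, 0, 0], [0, -0.01, 0, 0, 0, 0], [0, -0.015, 0, 0, 0, 0], [0, -0.02, 0, 0, 0, 0], [0, -0.02, 0, 0, 0, 0], [0, -0.02, 0, 0, 0, 0], [0, -0.02, 0, 0, 0, 0], [0, -0.02, 0, 0, 0, 0], [0, -0.015, 0, 0, 0, 0], [0, 0, 0, 0, 0, 0], [0, 0, 0, 0, 0, 0]]]}}

```text
t: 33.62
eef_pos: [432.9, -314.4, 202.7]
eef_rot: [0.706, 0.039, -0.038, -0.706]
ft_force: [0.3, -0.7, -2.6]
opening: 0.454
```

```bash
python3 - <<'E'
from h import *
plan(598,84,200,11.2)
im=arm.read_camera('wrist'); cv2.imwrite('pics/ac.png',im[:,:,::-1])
E
```

```text
t 33.62 at [ 432.9 -314.4  202.7] ang 6.22 tilt [ 0.001 -0.001 -1.   ] open 0.45 | wy -4.98 | dx 239.4 dy 2.7 dz 358.7
```

View pics/ac.png

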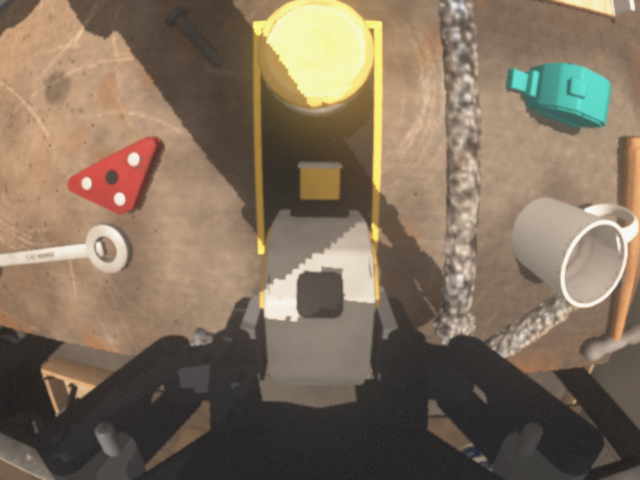

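>>> {"api": "carry_out", "payload": {"increments": [[[0, 0, 0, 0, -2.5, 0], [0, 0, 0, 0, -2.5, 0], [0.007, 0, 0.01, 0, 0, 0], [0.013, 0, 0.02, 0, 0, 0], [0.018, 0, 0.027, 0, 0, 0], [0.018, 0, 0.027, 0, 0, 0], [0.018, 0, 0.027, 0, 0, 0], [0.018, 0, 0.027, 0, 0, 0], [0.018, 0, 0.027, 0, 0, 0], [0.018, 0, 0.027, 0, 0, 0], [0.018, 0, 0.027, 0, 0, 0], [0.018, 0, 0.027, 0, 0, 0]]]}}

```text
t: 34.67
eef_pos: [545.2, -38.6, 200.6]
eef_rot: [-0.703, -0.068, 0.07, 0.704]
ft_force: [0.7, 0.3, -3.4]
opening: 0.453
```

>>> {"api": "carry_out", "payload": {"increments": [[[0.018, 0, 0.027, 0, 0, 0], [0.018, 0, 0.027, 0, 0, 0], [0.018, 0, 0.027, 0, 0, 0], [0.012, 0, 0.018, 0, 0, 0], [0.006, 0, 0.009, 0, 0, 0], [0.003, 0, 0.004, 0, 0, 0], [0, 0, 0, 0, 0, 0], [0, 0, 0, 0, 0, 0]]]}}

```text
t: 35.33
eef_pos: [597.1, 82.4, 201.6]
eef_rot: [0.704, 0.068, -0.069, -0.704]
ft_force: [-0.4, -1.1, -3.7]
opening: 0.457
```

```bash
python3 - <<'E'
from h import *
plan(598,84,63.5,11.2)
E
```

```text
t 35.33 at [597.1  82.4 201.6] ang 11.18 tilt [-0.002 -0.001 -1.   ] open 0.46 | wy -0.02 | dx 1.2 dy 138.1 dz 1.4
```

>>> {"api": "carry_out", "payload": {"increments": [[[0.001, 0.008, 0.0012, 0, 0, 0], [0, 0.018, 0, 0, 0, 0], [0, 0.02, 0, 0, 0, 0], [0, 0.02, 0, 0, 0, 0], [0, 0.02, 0, 0, 0, 0], [0, 0.02, 0, 0, 0, 0], [0, 0.013, 0, 0, 0, 0], [0, 0.008, 0, 0, 0, 0], [0, 0.005, 0, 0, 0, 0], [0, 0, 0, 0, 0, 0], [0, 0, 0, 0, 0, 0]]]}}

```text
t: 36.25
eef_pos: [599.1, 84.3, 71.1]
eef_rot: [0.704, 0.069, -0.069, -0.704]
ft_force: [-0.4, 0.1, -3.6]
opening: 0.452
```

```bash
python3 - <<'E'
from h import *
plan(598,84,63.5,11.2)
im=arm.read_camera('wrist'); cv2.imwrite('pics/ad.png',im[:,:,::-1])
E
```

```text
t 36.25 at [599.1  84.3  71.1] ang 11.20 tilt [ 0.001 -0.    -1.   ] open 0.45 | wy -0.00 | dx -1.1 dy 7.6 dz -0.1
```

View pics/ad.png

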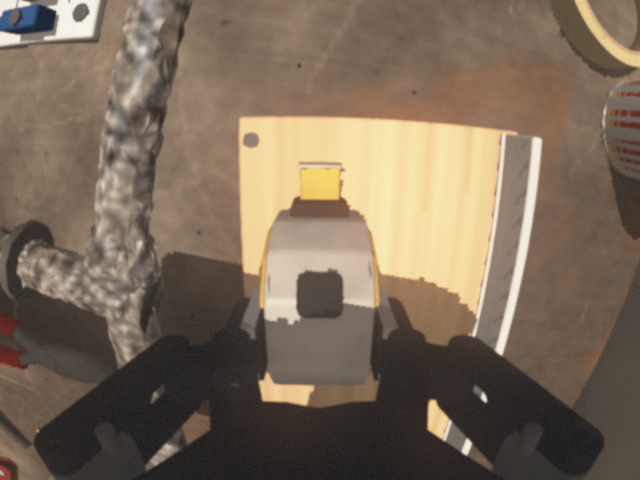

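>>> {"api": "carry_out", "payload": {"increments": [[[-0.0005, 0.003, 0, 0, 0, 0], [0, 0.002, 0, 0, 0, 0], [0, 0.001, 0, 0, 0, 0], [0, 0.0005, 0, 0, 0, 0], [0, 0, 0, 0, 0, 0], [0, 0, 0, 0, 0, 0]]]}}

```text
t: 36.8
eef_pos: [597.9, 84.5, 63.8]
eef_rot: [0.704, 0.069, -0.069, -0.704]
ft_force: [0.2, 0.3, -2.6]
opening: 0.459
```

>>> {"api": "carry_out", "payload": {"increments": [[[0, 0, 0, 0, 0, 0], [0, 0, 0, 0, 0, 0], [0, 0, 0, 0, 0, 0], [0, 0, 0, 0, 0, 0], [0, 0, 0, 0, 0, 0], [0, 0, 0, 0, 0, 0], [0, -0.01, 0, 0, 0, 0], [0, -0.02, 0, 0, 0, 0], [0, -0.025, 0, 0, 0, 0], [0, -0.025, 0, 0, 0, 0], [0, -0.025, 0, 0, 0, 0], [0, -0.025, 0, 0, 0, 0]]], "gripper": 1}}

```text
t: 37.8
eef_pos: [597.9, 84.5, 195.9]
eef_rot: [0.704, 0.069, -0.069, -0.704]
ft_force: [0.5, -0.1, 0.8]
opening: 0.997
```

>>> {"api": "carry_out", "payload": {"increments": [[[0, -0.02, 0, 0, 0, 0], [0, 0, 0, 0, 0, 0], [0, 0, 0, 0, 0, 0]]]}}

```text
t: 38.05
eef_pos: [598.8, 84.4, 215.8]
eef_rot: [0.704, 0.07, -0.068, -0.704]
ft_force: [0.3, 0.0, 0.4]
opening: 0.998
```

```bash
python3 - <<'E'
from h import *
plan(419.3,-195,210,9.4)
im=arm.read_camera('wrist'); cv2.imwrite('pics/ae.png',im[:,:,::-1])
E
```

```text
t 38.05 at [598.8  84.4 215.8] ang 11.22 tilt [ 0.004 -0.    -1.   ] open 1.00 | wy 1.82 | dx -222.7 dy 5.8 dz -246.3
```

View pics/ae.png

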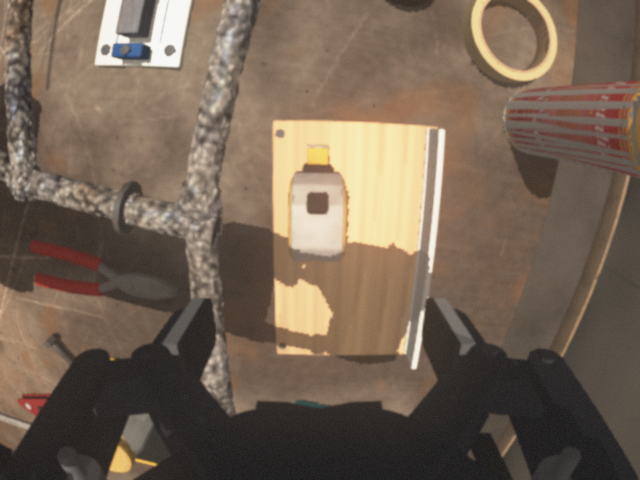

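Tape measure stands back on the board. Now the jar.

>>> {"api": "carry_out", "payload": {"increments": [[[0, 0, 0, 0, 1.8, 0], [-0.01, 0, -0.011, 0, 0, 0], [-0.018, 0, -0.02, 0, 0, 0], [-0.024, 0, -0.027, 0, 0, 0], [-0.024, 0, -0.027, 0, 0, 0], [-0.024, 0, -0.027, 0, 0, 0], [-0.024, 0, -0.027, 0, 0, 0], [-0.024, 0, -0.027, 0, 0, 0], [-0.024, 0, -0.027, 0, 0, 0], [-0.024, 0, -0.026, 0, 0, 0], [-0.017, 0, -0.018, 0, 0, 0], [-0.01, 0, -0.009, 0, 0, 0]]]}}

```text
t: 39.1
eef_pos: [415.8, -196.3, 212.0]
eef_rot: [-0.704, -0.056, 0.058, 0.705]
ft_force: [0.5, 0.2, 0.1]
opening: 1.002
```

>>> {"api": "carry_out", "payload": {"increments": [[[0, 0.01, 0, 0, 0, 0], [0, 0.01, 0, 0, 0, 0], [0, 0, 0, 0, 0, 0], [0, 0, 0, 0, 0, 0]]]}}

```text
t: 39.43
eef_pos: [417.7, -193.1, 191.9]
eef_rot: [-0.704, -0.058, 0.059, 0.706]
ft_force: [-0.2, 0.1, 0.7]
opening: 1.003
```

```bash
python3 - <<'E'
from h import *
plan(419.3,-195,100.5,9.4)
im=arm.read_camera('wrist'); cv2.imwrite('pics/af.png',im[:,:,::-1])
E
```

```text
t 39.43 at [ 417.7 -193.1  191.9] ang 9.49 tilt [-0.003  0.003 -1.   ] open 1.00 | wy 0.09 | dx 1.3 dy 91.4 dz -2.1
```

View pics/af.png

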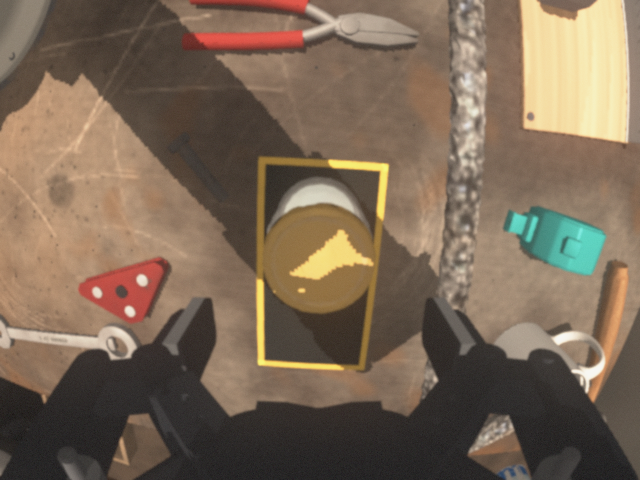

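>>> {"api": "carry_out", "payload": {"increments": [[[0.0005, 0.006, -0.0015, 0, 0, 0], [0, 0.015, 0, 0, 0, 0], [0, 0.015, 0, 0, 0, 0], [0, 0.015, 0, 0, 0, 0], [0, 0.015, 0, 0, 0, 0], [0, 0.012, 0, 0, 0, 0], [0, 0.009, 0, 0, 0, 0], [0, 0.004, 0, 0, 0, 0], [0, 0, 0, 0, 0, 0], [0, 0, 0, 0, 0, 0]]]}}

```text
t: 40.32
eef_pos: [419.3, -196.3, 103.2]
eef_rot: [0.705, 0.058, -0.058, -0.705]
ft_force: [0.6, -1.0, -0.6]
opening: 1.003
```

>>> {"api": "carry_out", "payload": {"increments": [[[0, 0, 0, 0, 0, 0], [0, 0, 0, 0, 0, 0], [0, 0, 0, 0, 0, 0], [0, 0, 0, 0, 0, 0], [0, 0, 0, 0, 0, 0], [0, 0, 0, 0, 0, 0], [0, 0, 0, 0, 0, 0], [0, 0, 0, 0, 0, 0]]], "gripper": -1}}

```text
t: 40.98
eef_pos: [419.5, -196.9, 104.3]
eef_rot: [0.705, 0.059, -0.058, -0.704]
ft_force: [-2.5, 0.1, 5.0]
opening: 0.777
```

>>> {"api": "carry_out", "payload": {"increments": [[[0, -0.005, 0, 0, 0, 0], [0, -0.01, 0, 0, 0, 0], [0, -0.015, 0, 0, 0, 0], [0, -0.015, 0, 0, 0, 0], [0, -0.015, 0, 0, 0, 0], [0, -0.015, 0, 0, 0, 0], [0, -0.01, 0, 0, 0, 0], [0, 0, 0, 0, 0, 0], [0, 0, 0, 0, 0, 0]]]}}

```text
t: 41.73
eef_pos: [419.1, -196.2, 188.2]
eef_rot: [0.705, 0.058, -0.058, -0.704]
ft_force: [-0.6, 0.1, -3.5]
opening: 0.778
```

```bash
python3 - <<'E'
from h import *
plan(616,-4.5,190,9.4)
im=arm.read_camera('wrist'); cv2.imwrite('pics/ag.png',im[:,:,::-1])
E
```

```text
t 41.73 at [ 419.1 -196.2  188.2] ang 9.42 tilt [ 0.001 -0.001 -1.   ] open 0.78 | wy 0.02 | dx 225.6 dy -1.8 dz 157.0
```

View pics/ag.png

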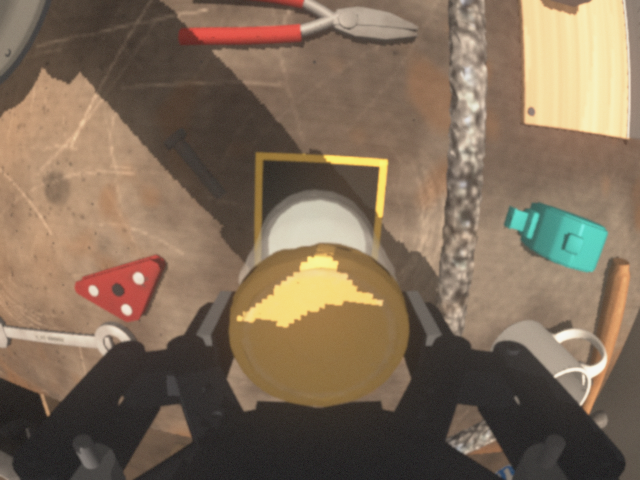

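>>> {"api": "carry_out", "payload": {"increments": [[[0.007, 0, 0.005, 0, 0, 0], [0.014, 0, 0.01, 0, 0, 0], [0.022, 0, 0.015, 0, 0, 0], [0.025, 0, 0.018, 0, 0, 0], [0.025, 0, 0.018, 0, 0, 0], [0.025, 0, 0.017, 0, 0, 0], [0.025, 0, 0.017, 0, 0, 0], [0.025, 0, 0.017, 0, 0, 0], [0.022, 0, 0.015, 0, 0, 0], [0.018, 0, 0.012, 0, 0, 0], [0.011, 0, 0.008, 0, 0, 0], [0.006, 0, 0.004, 0, 0, 0]]]}}

```text
t: 42.78
eef_pos: [615.7, -3.0, 186.0]
eef_rot: [-0.704, -0.058, 0.059, 0.705]
ft_force: [-0.1, 0.3, -2.7]
opening: 0.772
```

>>> {"api": "carry_out", "payload": {"increments": [[[0, 0.01, 0, 0, 0, 0], [0, 0.015, 0, 0, 0, 0], [0, 0.015, 0, 0, 0, 0], [0, 0.015, 0, 0, 0, 0], [0, 0.01, 0, 0, 0, 0], [0, 0, 0, 0, 0, 0], [0, 0, 0, 0, 0, 0], [0, 0, 0, 0, 0, 0]]]}}

```text
t: 43.45
eef_pos: [615.7, -5.8, 123.5]
eef_rot: [0.705, 0.058, -0.058, -0.705]
ft_force: [-0.1, -0.3, -2.9]
opening: 0.779
```

```bash
python3 - <<'E'
from h import *
plan(616,-5.7,110,9.4)
im=arm.read_camera('side'); cv2.imwrite('pics/ah.png',im[100:400,150:550,::-1])
E
```

```text
t 43.45 at [615.7  -5.8 123.5] ang 9.40 tilt [ 0.001 -0.    -1.   ] open 0.78 | wy -0.00 | dx 0.3 dy 13.5 dz 0.1
```

View pics/ah.png

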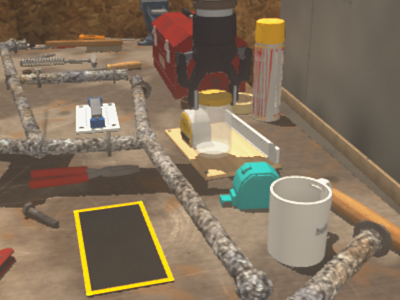

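>>> {"api": "carry_out", "payload": {"increments": [[[0, 0.005, 0, 0, 0, 0], [0, 0.004, 0, 0, 0, 0], [0, 0.002, 0, 0, 0, 0], [0, 0.001, 0, 0, 0, 0], [0, 0, 0, 0, 0, 0], [0, 0, 0, 0, 0, 0]]]}}

```text
t: 44.0
eef_pos: [615.4, -5.4, 110.8]
eef_rot: [0.705, 0.058, -0.058, -0.705]
ft_force: [-0.2, 0.2, -2.7]
opening: 0.776
```

>>> {"api": "carry_out", "payload": {"increments": [[[0, 0.001, 0, 0, 0, 0], [0, 0, 0, 0, 0, 0], [0, 0, 0, 0, 0, 0], [0, 0, 0, 0, 0, 0]]]}}

```text
t: 44.33
eef_pos: [615.6, -5.5, 110.4]
eef_rot: [0.705, 0.058, -0.058, -0.705]
ft_force: [-2.0, -0.2, 2.9]
opening: 0.769
```

Contact with the board; release.

>>> {"api": "carry_out", "payload": {"increments": [[[0, 0, 0, 0, 0, 0], [0, 0, 0, 0, 0, 0], [0, 0, 0, 0, 0, 0], [0, 0, 0, 0, 0, 0], [0, 0, 0, 0, 0, 0], [0, 0, 0, 0, 0, 0], [0, -0.01, 0, 0, 0, 0], [0, -0.02, 0, 0, 0, 0], [0, -0.02, 0, 0, 0, 0], [0, -0.02, 0, 0, 0, 0], [0, -0.02, 0, 0, 0, 0], [0, 0, 0, 0, 0, 0]]], "gripper": 1}}

```text
t: 45.33
eef_pos: [618.1, -5.9, 205.9]
eef_rot: [0.706, 0.061, -0.055, -0.704]
ft_force: [0.5, -0.7, 1.1]
opening: 1.002
```

```bash
python3 - <<'E'
from h import *
plan(613.3,-2.5,198,9.4)
im=arm.read_camera('wrist'); cv2.imwrite('pics/ai.png',im[:,:,::-1])
E
```

```text
t 45.33 at [618.1  -5.9 205.9] ang 9.43 tilt [ 0.009 -0.002 -1.   ] open 1.00 | wy 0.03 | dx -4.2 dy 7.9 dz 4.2
```

View pics/ai.png

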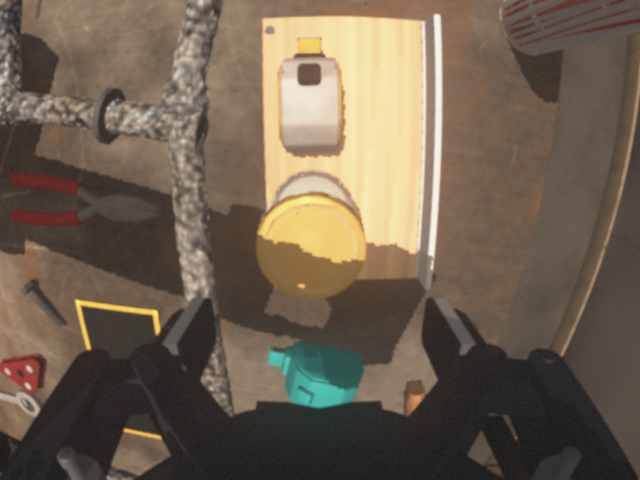

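>>> {"api": "carry_out", "payload": {"increments": [[[0, -0.015, 0, 0, 0, 0], [0, -0.03, 0, 0, 0, 0], [0, -0.03, 0, 0, 0, 0], [-0.01, -0.02, 0.01, 0, 0, 0], [-0.02, 0, 0.03, 0, 0, 0], [-0.02, 0, 0.03, 0, 0, 0], [-0.02, 0, 0.03, 0, 0, 0], [-0.02, 0, 0.03, 0, 0, 0], [-0.02, 0, 0.03, 0, 0, 0], [-0.02, 0, 0.03, 0, 0, 0], [-0.02, 0, 0.03, 0, 0, 0], [-0.02, 0, 0.03, 0, 0, 0]]]}}

```text
t: 46.38
eef_pos: [404.9, 214.2, 293.7]
eef_rot: [0.705, 0.057, -0.058, -0.705]
ft_force: [0.5, 0.8, 0.9]
opening: 1.004
```

>>> {"api": "carry_out", "payload": {"increments": [[[-0.02, 0, 0.03, 0, 0, 0], [-0.02, 0, 0.03, 0, 0, 0], [-0.02, 0, 0.03, 0, 0, 0], [-0.02, 0, 0.03, 0, 0, 0], [-0.02, 0, 0.03, 0, 0, 0], [-0.02, 0, 0.03, 0, 0, 0], [-0.02, 0, 0.03, 0, 0, 0], [-0.015, 0, 0.03, 0, 0, 0], [-0.01, 0, 0.02, 0, 0, 0], [-0.005, 0, 0.01, 0, 0, 0], [0, 0, 0, 0, 0, 0], [0, 0, 0, 0, 0, 0]]]}}

```text
t: 47.38
eef_pos: [195.0, 451.4, 294.1]
eef_rot: [0.705, 0.058, -0.058, -0.704]
ft_force: [0.1, -0.3, 0.1]
opening: 0.999
```

```bash
python3 - <<'E'
from h import *
plan(250,450,250,9.4)
for n in ('top','side'):
    im=arm.read_camera(n)[:,:,::-1]; cv2.imwrite(f'pics/fin_{n}.png',im)
    if n=='top':
        a=cv2.imread('pics/a_top.png'); cr=lambda i:cv2.resize(i[120:350,120:380],None,fx=1.5,fy=2.2,interpolation=2)
        cv2.imwrite('pics/cmp.png',np.hstack([cr(a),cr(im)]))
    c=cam(n)
    for q in ('jar','tape_measure','tube','pliers','pipe_ring'):
        for r in arm.tip_of(q,n)[:2]:
            P=w(n,r['position'],c); print(n,q,P.round(),round(r['p'],2))
E
```

```text
t 47.38 at [195.  451.4 294.1] ang 9.45 tilt [-0.    -0.002 -1.   ] open 1.00 | wy 0.05 | dx 54.0 dy 44.1 dz -10.3
top jar [618.  -4.  12.] 0.79
top tape_measure [598.  94.  11.] 0.87
top tape_measure [ 648. -174.   -3.] 0.67
top tube [395. 276.   7.] 0.56
top pliers [381. -37.  -1.] 0.7
top pipe_ring [634. 316.  -1.] 0.88
side jar [612.  -4.   8.] 0.7
side tape_measure [ 638. -174.    1.] 0.69
side tape_measure [593.  94.   7.] 0.59
side tube [398. 279.   8.] 0.77
side pliers [374. -33.   3.] 0.62
side pipe_ring [633. 318.   2.] 0.72
side pipe_ring [632.  49.  -2.] 0.67
```

View pics/cmp.png

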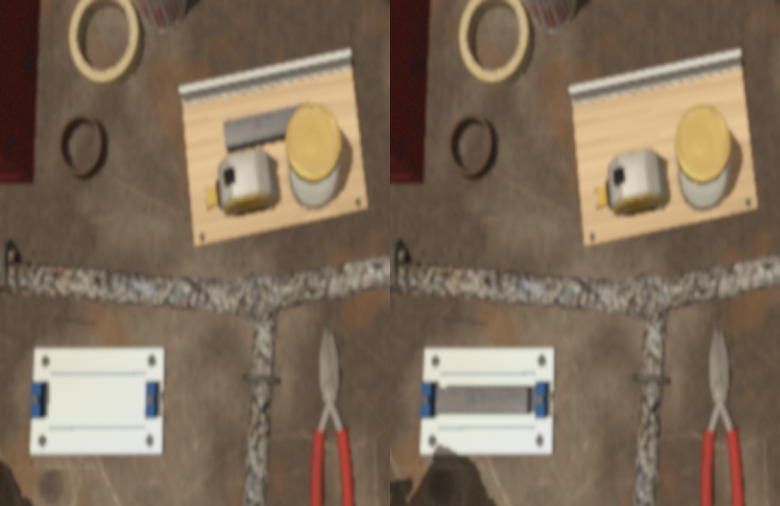

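View pics/fin_side.png

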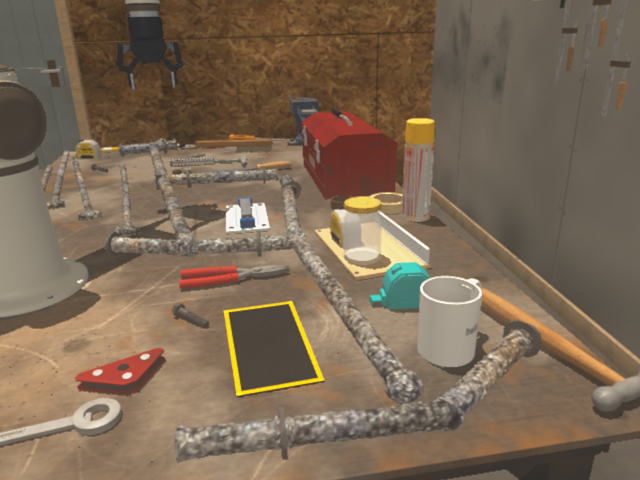

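```bash
python3 -c "
from cell import arm
print(arm.sign_off())"
```

```text
the job is handed in; nothing more can be done
None
```

I finished the task and handed it in at about 48 s of the 138 s allowed; sign-off gives no verdict, so I don't know the score.

- **Sequence:** I stood the jar and then the tape measure on the mat and checked both were upright. Then I laid the tube on the fit-up plate, and returned the tape measure and the jar to their spots on the board.
- **Tube:** The wrist view after release showed equal gaps to both end stops and the tube between the lines. The network estimates put it about 3 mm off centre along y, which is within the 12 mm allowed.
- **Jar and tape measure:** Both stand upright. Network estimates in the top and side views put each within about 3 mm of its start estimate. The tape measure is at about 11.2° against the board's 10°.
- **Pliers and pipe ring:** The before and after top views show them where they were. The network estimates for them shifted by 2 to 6 mm, which is scatter in the estimates.
- **Disagreement between cameras:** Positions from high wrist views came out about 5–8 mm further in y than from the top view. I measured again from lower down before the tape and tube grasps and the tube placing. The jar's position came from a view about 100 mm above its grasp height.

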